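# Wedge two plates tight and trace their seam with a sprung stylus

### The arm

A 6-joint arm with a two-finger parallel gripper is mounted at the origin on a cart in front of the work surface, level with it; the furniture and walls round the work are solid. World frame = base frame: x ahead of the robot, y to its left, z up, the work surface at z = 0. Lengths are in m, angles in rad, forces in N, time in s.
With the tool pointing down it reaches from about 0.225 to 0.875 m from the base axis. Payload 3.4 kg.
Tool frame: the origin (TCP) lies where the fingers leave the gripper's body, on its centre line; the fingertips stand 73 mm ahead of it and the grasp point (between the pads) lies 54 mm ahead of it; x points along the fingers, y is the direction in which the jaws open and shut, and the axes are right-handed (so a half turn about x gives the same grasp; the last joint's range is limited). The gripper opens to 85 mm and grips with 20 to 120 N. Pads are 22 mm wide; open, the fingers measure 114 mm over their backs; the gripper's body (76 mm by 85 mm) begins 54 mm behind the grasp point. The pads swing forward as they close: fully open they stand 13 mm farther back than shut.
Start: joints at [1.012, 0.276, 1.505, -0, 1.361, -0.121], TCP at [0.244, 0.521, 0.304] pointing down, gripper open.
Joint ranges: [-2.89, 2.89], [-0.75, 2.08], [0.22, 2.7], [-1.18, 4.32], [0.11, 2.71], [-2.7, 2.7]. Speed limits (rad/s): [2.57, 2.57, 3.14, 3.14, 3.14, 3.14].

### API

Orientations are given as a unit quaternion [w, x, y, z].
In Python, from rig import manip gives the robot as it stands.
- The arm moves only by the tool play_rows, never from a script. Its argument "steps" is a list of rows, each a list of 5 numbers: the closure, from 0 (fully open) to 1 (shut), then the shift along the tool's x, y, z as a fraction of full scale, then the turn about the tool's x as a fraction of full scale. In form: [[grip, tx, ty, tz, twist], ...]. A call has 1 to 20 rows; each row shifts and turns the commanded pose from where the row before left it, along the tool's axes as they then stand; what a row does not reach is not made up. Full scale, the value 1, is 0.03 m for a shift and 6 degrees for a turn. A row lasts 1/10 s, in which the tool goes at most 50 mm and 8.59 degrees, less where a joint would pass 70% of its speed; a pose out of reach is approached as far as the arm can. A call with a number of a shift or a turn outside -1 to 1 is refused whole. A call with a gripper value outside its range is refused whole. The fingers move at their own pace and stop on an object; "newtons" is the grip in N (left out, the last holds). Time passes only in rows, so rows that do not move let the fingers close. It gives the time, the measured TCP pose, the force and the opening at its end, in the units of the state.
- manip.get_state(): the state, without advancing time (a new reading comes with each control period).
- manip.get_image(name): name is "side" or "top" or "wrist"; returns (picture, depth): 400x640x3 uint8, red, green, blue; 400x640 float32, m along the optical axis (not along the pixel's ray), 0 where there is no reading.
- manip.camera_model(name): a dict with "mtx" (3x3 intrinsics, pixels), "k1" (the pictures are not rectified: a ray, as slopes to the right and down, at radius r is drawn at 1 + k1 r^2 times it, then the intrinsics apply), "R" (3x3) and "t" (3): a world point X has camera coordinates R X + t. Camera axes: x right, y down, z forward; pixel columns grow to the right and rows downward; lengths in m; the calibration is good to about 2 mm. A picture is of the moment at which its call begins: read the wrist's pose just before it. camera_model takes no time and is no camera call; for the wrist camera it gives the pose at the moment of the call.
- manip.sign_off(): hands the job in, once; it reports no verdict.
Trained networks look in the newest picture that a camera, given by its name, has taken for a name from the list of things; names that differ only in an ending like _2 or _b are one class to them, and where a whole thing is asked for, a point or a joint stands for the part that bears it (a point fixed in the world has none). Each returns a list of dicts, best first, with "conf" (0 to 1); they miss things now and then, are a little off and sometimes report something else, mostly with a low value. They report only what shows in the picture. A call takes as long as a camera call. They do not tell look-alikes from the thing itself.
- manip.regions_of(camera, query): "mask" (400x640 bool, what is visible of it).
- manip.mark_of(camera, query): "location" ([x, y, z] in m, in the coordinates of the camera as it stood for that picture, good to about 4 mm: a listed point, or the origin of a listed thing).
The state is a dict: "clock": time; "qpos": joint angles; "qd": joint speeds; "effort": joint torques, N m; "position": TCP position; "ee_rot": TCP orientation; "contact_force": force on the tool from outside, world axes, zero at the start; "moment": the same for the moment, N m; "width": finger opening in m.
Only numpy, scipy, OpenCV 4.12 (cv2) and the standard library are available. Lean on these libraries where they do the work, as an engineer would, in place of code of your own. Each camera call takes 0.05 s, during which the arm holds its last target.

### The job

Push the orange wedge into its slot until the two aluminium plates are closed and locked tight. Then take the stylus from its stand and run its ball tip along the whole dog-leg seam, from the red dot to the green dot, slowly (about 3 cm/s) and without lifting it, lightly pressed so that the sprung tip gives a little but is never pushed fully in. Put the stylus back upright in its stand, leave the plates locked, and do not disturb the glassware and the tin.

Things in the scene. Friction and masses are not known exactly. Their poses are not given: they have to be found in the camera images.
- fixture: Fixed fixture; origin on the bench, under the seam. x: from the grey near rail across the seam to the fixed plate; y: along the plates, the way the wedge is driven; z up. Dark steel base, top at z = 10 mm (x -100..90, y -130..85). On it from +x to -x: fixed aluminium plate, seam, loose aluminium plate, wedge slot, rail (top z = 28 mm, y -75..75). Plate tops z = 26 mm, y -70..70.
- loose_plate (a joint): Opening of the loose aluminium plate along the fixture's -x: 0 = closed up to the fixed plate, up to 0.009 m; starts 5 to 7 mm open. Slides with about 1 N of friction and cannot leave the fixture. The slot between its straight edge (x = -50 mm when closed) and the rail narrows towards +y, slope 1 in 8.
- wedge_tail (a point): Middle of the domed broad end (26 x 26 mm), to be pushed, of the loose slippery orange wedge (110 mm long, tapering to 12 mm). It lies on the base, narrow end 15 to 35 mm in the slot. Drive it 66 to 80 mm along the fixture's +y with 1 to 4 N; when tight the resistance rises steeply, this point is at about fixture y = -88 mm, 13 mm outside the rail. Friction holds it (push it tight with about 10 N).
- stand: Fixed wooden stylus stand, block 70 x 70 x 62 mm on a foot of 84 x 84 x 6 mm, upright round hole of 20 mm diameter through its middle with a 3 mm chamfer. Origin at the centre of the underside.
- stand_mouth (a point): Centre of the hole's mouth on the stand's top, 62 mm above the bench.
- stylus_grip (a point): Centre of the blue handle (18 x 18 x 64 mm, sides square to this frame's x, y; z up along it) of the loose 140 g stylus. Below it a 34 mm steel collar, 6 mm thick, rests on the stand; the 12 mm shank, 5 mm pin and 6 mm brass ball hang in the hole. The collar's underside is 38 mm below this point, the ball's lowest point (spring out) 93 mm.
- tip_point (a point): Lowest point of the brass ball at the stylus's tip (ball 6 mm in diameter).
- stylus_tip (a joint): How far the stylus's sprung tip is pressed in: 0 = fully out, 0.009 m = fully in (hard stop). Spring 0.3 N per mm, with 0.9 N preload.
- cylinder_a: Loose glass measuring cylinder, 49 mm foot, 149 mm tall, standing to the left; bystander. Origin at its foot.
- sample_bottle_b: Loose sample bottle, 48 mm wide, 124 mm tall, standing to the left; bystander. Origin at its foot.
- filter_tin: Loose round blue tin, 70 mm wide, 34 mm tall, at the right; bystander. Origin at its underside.
- seam_0 (a point): Point on the seam's centre line at the groove's floor: start, beside the red dot on the fixed plate, 12 mm in from the plates' end. The groove (plates closed) has a flat floor 8 mm wide at fixture z = 20 mm, 45-degree sides, is 6 mm deep and 20 mm wide at the top, open at both ends. The seam runs straight between bends.
- seam_1 (a point): Point on the seam's centre line at the groove's floor: half-way along the first straight.
- seam_2 (a point): Point on the seam's centre line at the groove's floor: first bend.
- seam_3 (a point): Point on the seam's centre line at the groove's floor: middle of the slanting part.
- seam_4 (a point): Point on the seam's centre line at the groove's floor: second bend.
- seam_5 (a point): Point on the seam's centre line at the groove's floor: one third along the last straight.
- seam_6 (a point): Point on the seam's centre line at the groove's floor: two thirds along the last straight.
- seam_7 (a point): Point on the seam's centre line at the groove's floor: end, beside the green dot on the fixed plate, 12 mm in from the plates' other end.
- stylus: The same stylus; origin at the centre of its collar's underside, z up along the handle.
There are look-alikes about, which are no part of the job. Of the things like the part that bears wedge_tail, leave any that is brown; of the rest the larger one is meant.

How it is judged:
By the outcome, as a careful person would: the job done as asked, in the order asked, and still so for the second after the job is handed in, with the robot touching nothing.
It also fails if it takes over 67 s, if anything falls off the work surface, if the arm or the gripper's body presses on something with over 40 N, if the wrist force passes 120 N, or if a joint passes its speed limit or range.

## Working session

There is one attempt and no reset: what is moved stays moved. The work goes in short steps, Python scripts to look and compute and a tool call to move; the robot and the scene stay as the last step left them, time stands still between calls to the robot, and variables do not carry over. Pictures are saved under pics/ and viewed, and the job is handed in when it is done.

Besides the shell and the picture viewer there is one more tool, called after "Call:" as name(argument=value, ...) on one line, values as JSON. play_rows: Moves the arm, as the interface text tells. Its arguments: {"type":"object","properties":{"steps":{"type":"array","items":{"type":"array","items":{"type":"number"}}},"newtons":{"type":"number"}},"required":["steps"]}

```bash
ls; mkdir -p pics; cat > h.py <<'E'
import numpy as np, cv2
from rig import manip
def save(name,fn):
    im,d=manip.get_image(name); cv2.imwrite('pics/'+fn,im[:,:,::-1]); return im,d
def toworld(cam,p):
    c=manip.camera_model(cam); return np.array(c['R']).T@(np.array(p)-np.array(c['t']))
def ray(c,u,v):
    K=np.array(c['mtx']); xd=np.array([(u-K[0,2])/K[0,0],(v-K[1,2])/K[1,1]]); x=xd.copy()
    for _ in range(30): x=xd/(1+c['k1']*(x@x))
    return np.array([x[0],x[1],1.])
def px2w(cam,u,v,depth=None,z=None,c=None):
    c=c or manip.camera_model(cam); R=np.array(c['R']);t=np.array(c['t']); r=ray(c,u,v)
    if depth is not None: return R.T@(r*depth-t)
    o=-R.T@t; d=R.T@r; return o+d*(z-o[2])/d[2]
def w2px(cam,X,c=None):
    c=c or manip.camera_model(cam); p=np.array(c['R'])@np.array(X)+np.array(c['t']); s=p[:2]/p[2]; s=s*(1+c['k1']*(s@s)); K=np.array(c['mtx'])
    return K[0,0]*s[0]+K[0,2],K[1,1]*s[1]+K[1,2]
E
python3 - <<'E'
from h import *
s=manip.get_state(); print(s)
for n in ['side','top','wrist']: save(n,n+'0.png')
E
```

```text
pics
{'clock': 0.0, 'qpos': array([ 1.01198023e+00,  2.76605390e-01,  1.50618399e+00,  9.22971957e-06,
        1.36069511e+00, -1.21013064e-01]), 'qd': array([ 0.00170888,  0.00108849, -0.00040001, -0.00028352, -0.00153956,
        0.00157366]), 'effort': array([-6.93330512e-04, -4.16776335e+01, -2.45802212e+01, -3.67527982e-04,
        1.13177451e-02, -2.39163164e-06]), 'position': array([0.24355921, 0.52041007, 0.3030134 ]), 'ee_rot': array([ 0.69000633,  0.1529246 ,  0.69045835, -0.15418366]), 'contact_force': array([ 0.44143483, -0.03858772, -0.01113986]), 'moment': array([ 0.00841328,  0.00709884, -0.03306217]), 'width': 0.0857373848837269}
```

View pics/top0.png

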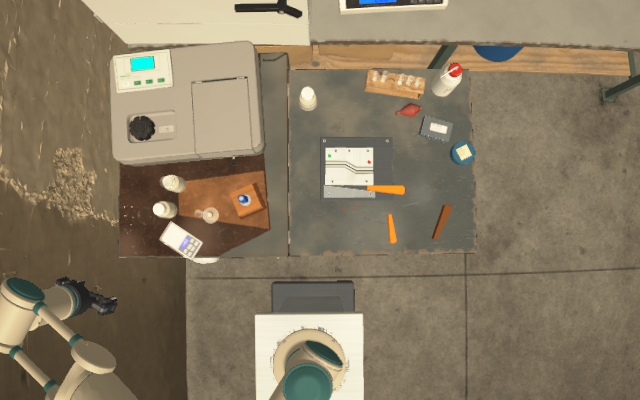

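View pics/side0.png

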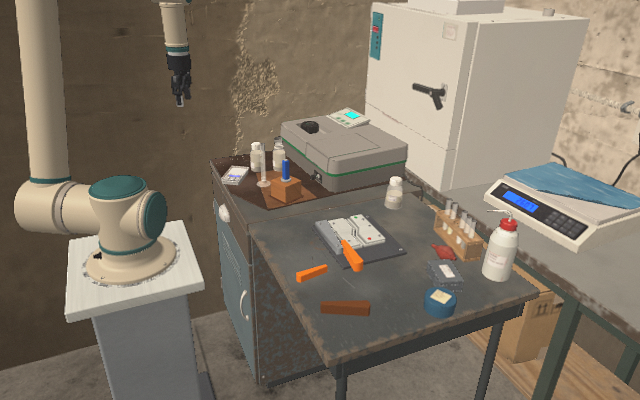

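View pics/wrist0.png

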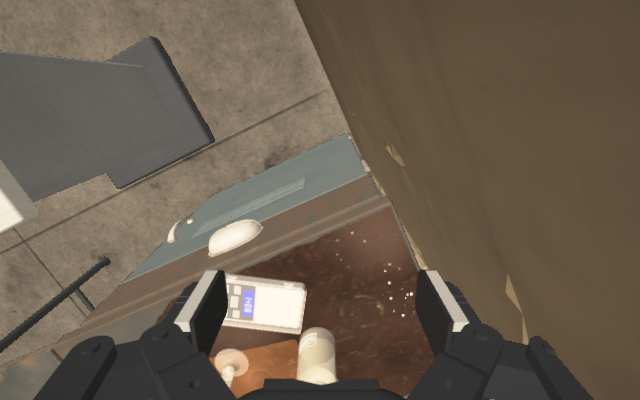

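The top view shows the fixture at (350,168). There are three wedge-like things: the orange wedge in the slot, tail at (405,190); a smaller orange one at (392,228); and a brown one at (442,222). The stand with the stylus is at (246,200). Next I'll run the detectors.

```bash
python3 - <<'E'
from h import *
im,d=save('top','top1.png')
qs=['fixture','loose_plate','wedge_tail','stand','stand_mouth','stylus_grip','seam_0','seam_2','seam_4','seam_7','seam_1','seam_3','seam_5','seam_6','cylinder_a','sample_bottle_b','filter_tin']
for q in qs:
    for r in manip.mark_of('top',q)[:3]:
        w=toworld('top',r['location']); print('top',q,round(r['conf'],2),w.round(4),np.round(w2px('top',w)))
save('side','side1.png')
for q in ['wedge_tail','stand_mouth','stylus_grip','seam_0','seam_7','seam_2','seam_4','fixture']:
    for r in manip.mark_of('side',q)[:3]:
        w=toworld('side',r['location']); print('side',q,round(r['conf'],2),w.round(4),np.round(w2px('side',w)))
crop=im[120:260,220:480]; cv2.imwrite('pics/top1c.png',cv2.resize(crop,None,fx=3,fy=3,interpolation=cv2.INTER_CUBIC)[:,:,::-1])
print(manip.get_state()['clock'])
E
```

```text
top fixture 0.84 [ 0.5853 -0.1234  0.002 ] [348. 166.]Traceback (most recent call last):
  File "<stdin>", line 5, in <module>
ValueError: it knows: cylinder, filter_tin, fixture, sample_bottle, seam, stand, stand_mouth, stylus, stylus_grip, tip_point, wedge_tail
```

```bash
python3 - <<'E'
from h import *
im,d=save('top','top1.png')
qs=['wedge_tail','stand','stand_mouth','stylus_grip','seam','cylinder','sample_bottle','filter_tin']
for cam in ['top','side']:
  if cam=='side':save('side','side1.png')
  for q in qs:
    for r in manip.mark_of(cam,q)[:8]:
        w=toworld(cam,r['location']); print(cam,q,round(r['conf'],2),w.round(4),np.round(w2px(cam,w)))
crop=im[120:260,220:480]; cv2.imwrite('pics/top1c.png',cv2.resize(crop,None,fx=3,fy=3,interpolation=cv2.INTER_CUBIC)[:,:,::-1])
print(manip.get_state()['clock'])
print(manip.camera_model('top'))
E
```

```text
top wedge_tail 0.78 [ 0.4655 -0.4174  0.0099] [448. 204.]
top wedge_tail 0.62 [ 0.3549 -0.2529  0.0066] [394. 243.]
top wedge_tail 0.5 [ 0.5072 -0.2825  0.0254] [403. 190.]
top stand 0.84 [0.4863 0.1776 0.0044] [247. 200.]
top stand_mouth 0.62 [0.4866 0.1741 0.0653] [245. 199.]
top stand_mouth 0.61 [ 0.5918 -0.0975  0.0187] [340. 163.]
top stylus_grip 0.43 [0.4863 0.1747 0.0996] [243. 198.]
top stylus_grip 0.3 [ 0.5683 -0.179   0.0206] [368. 170.]
top seam 0.94 [ 0.5921 -0.0651  0.0229] [329. 163.]
top seam 0.85 [ 0.5897 -0.084   0.0193] [335. 163.]
top seam 0.83 [ 0.5836 -0.1277  0.0195] [350. 165.]
top seam 0.8 [ 0.5955 -0.1111  0.0182] [344. 161.]
top seam 0.72 [ 0.5725 -0.1464  0.0216] [356. 169.]
top seam 0.64 [ 0.5924 -0.0988  0.0214] [340. 162.]
top seam 0.61 [ 0.5704 -0.1611  0.0168] [361. 170.]
top seam 0.6 [ 0.5711 -0.1781  0.0213] [367. 169.]
top cylinder 0.55 [0.4449 0.29   0.0068] [210. 214.]
top cylinder 0.5 [0.486  0.1784 0.0643] [244. 199.]
top sample_bottle 0.74 [0.5372 0.3869 0.0049] [178. 184.]
top sample_bottle 0.63 [ 0.5714 -0.1609  0.0212] [361. 169.]
top filter
[... 751 characters left out ...]
9] [354. 227.]
side cylinder 0.75 [0.4447 0.2903 0.0028] [264. 184.]
side cylinder 0.24 [ 0.5093 -0.285   0.0235] [360. 267.]
side cylinder 0.22 [ 0.5897 -0.1116  0.0216] [356. 227.]
side sample_bottle 0.68 [0.5353 0.3914 0.0049] [279. 168.]
side filter_tin 0.81 [ 0.6169 -0.4576 -0.0037] [437. 308.]
1.15
{'mtx': array([[469.62682436,   0.        , 318.54709401],
       [  0.        , 469.62682436, 193.22364428],
       [  0.        ,   0.        ,   1.        ]]), 'k1': -0.13465424336209958, 'R': array([[-0.01244912, -0.99991139, -0.00471403],
       [-0.99694818,  0.0127753 , -0.07701374],
       [ 0.07706714,  0.00374089, -0.99701889]]), 't': array([-0.02785968,  0.50291355,  1.35462295])}
```

View pics/top1c.png

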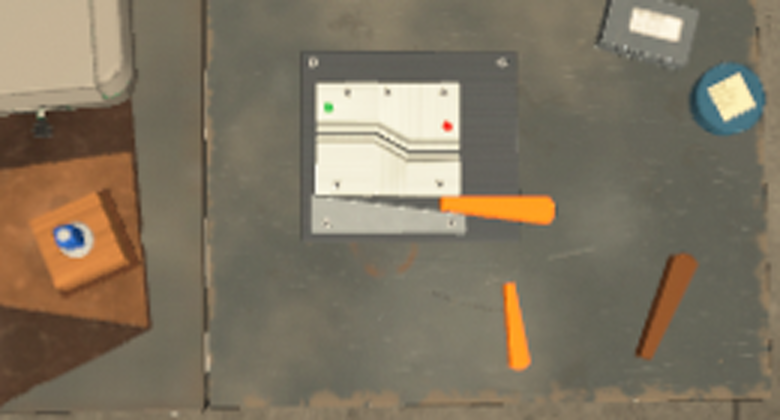

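```bash
cat >> h.py <<'E'
from scipy.spatial.transform import Rotation as Ro
def tool():
    s=manip.get_state(); q=s['ee_rot']; return s,Ro.from_quat([q[1],q[2],q[3],q[0]]).as_matrix()
E
python3 - <<'E'
from h import *
s,R=tool(); print(R.round(3)); c=manip.camera_model('wrist'); Rc=np.array(c['R']); o=-Rc.T@np.array(c['t'])
print('cam in tool',(R.T@(o-s['position'])).round(4),'cam axes rows in tool\n',(Rc@R).round(3),c['mtx'],c['k1'])
E
```

```text
[[ 0.     0.424  0.906]
 [ 0.     0.906 -0.424]
 [-1.     0.     0.   ]]
cam in tool [-0.0698 -0.0004 -0.0833] cam axes rows in tool
 [[ 0.001  1.    -0.001]
 [-0.328  0.001  0.945]
 [ 0.945 -0.001  0.328]] [[335.09799417   0.         321.04730293]
 [  0.         335.09799417 203.32528416]
 [  0.           0.           1.        ]] -0.026107822906849442
```

Call:
play_rows(steps=[[0,0,0,0,-0.84],[0,0,0,0,-0.84],[0,0,0,0,-0.84],[0,0,0,0,-0.83],[0,0,0,0,-0.83],[0,0,-0.96,0.5,0],[0,0,-0.96,0.5,0],[0,0,-0.96,0.5,0],[0,0,-0.96,0.5,0],[0,0,-0.96,0.5,0],[0,0,-0.96,0.5,0],[0,0,-0.96,0.5,0],[0,0,-0.96,0.5,0],[0,0,-0.96,0.5,0],[0,0,-0.96,0.5,0],[0,0,-0.96,0.5,0],[0,0,-0.96,0.5,0],[0,0,0,0,0]])

```text
clock: 2.95
position: [0.4255, 0.1725, 0.3041]
ee_rot: [0.708, 0.001, 0.707, -0.002]
contact_force: [-0.4, 0.5, -0.1]
width: 0.0851
```

```bash
python3 - <<'E'
from h import *
s,R=tool(); print(s['position'],R.round(3),s['clock'])
im,d=save('wrist','w1.png')
for q in ['stand','stand_mouth','stylus_grip','stylus']:
    for r in manip.mark_of('wrist',q)[:3]:
        w=toworld('wrist',r['location']); print(q,round(r['conf'],2),w.round(4),np.round(w2px('wrist',w)))
E
```

```text
[0.42547294 0.17245535 0.3040624 ] [[ 0.002  0.004  1.   ]
 [-0.002  1.    -0.004]
 [-1.    -0.002  0.002]] 2.95
stand 0.77 [ 0.4817  0.1749 -0.0042] [322. 212.]
stand_mouth 0.67 [0.4801 0.1746 0.0625] [321. 234.]
stylus_grip 0.6 [ 0.4771  0.175  -0.0027] [321. 209.]
stylus_grip 0.57 [0.4825 0.1792 0.0982] [326. 252.]
stylus 0.76 [0.4812 0.1781 0.0611] [324. 234.]
```

View pics/w1.png

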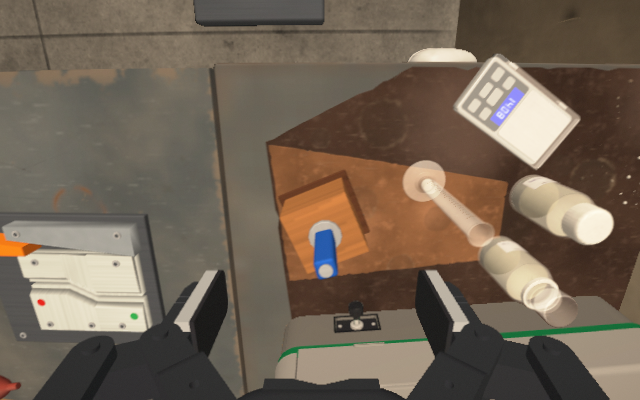

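```bash
python3 - <<'E'
import cv2
im=cv2.imread('pics/w1.png')[160:300,250:400]; cv2.imwrite('pics/w1c.png',cv2.resize(im,None,fx=5,fy=4.2,interpolation=cv2.INTER_CUBIC)[:590])
E
```

```text
(no output)
```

View pics/w1c.png

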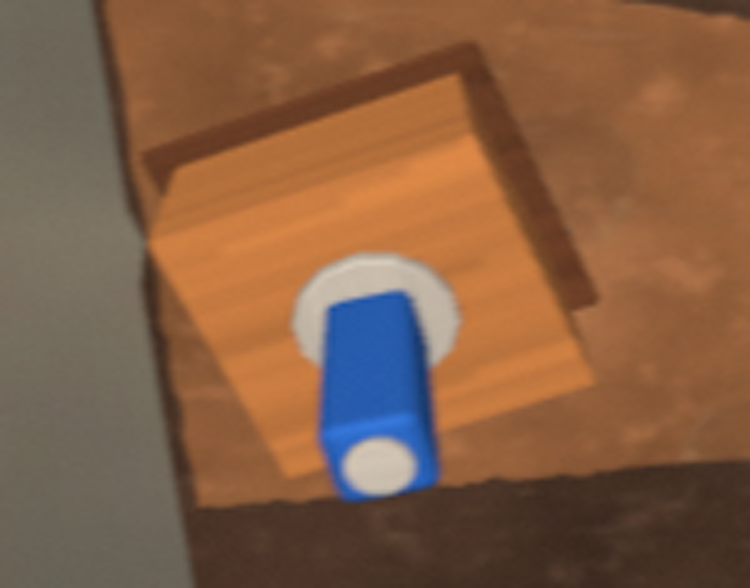

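The wrist view shows the stylus in the stand: handle top at (325,271), collar at (323,235), handle turned about 10° CCW. Next I'll go over the fixture.

Call:
play_rows(steps=[[0.5,0,-0.98,0.38,0],[1,0.2,-0.98,0.38,0],[1,0.2,-0.98,0.38,0],[1,0.2,-0.98,0.38,0],[1,0.2,-0.98,0.38,0],[1,0.2,-0.98,0.38,0],[1,0.2,-0.98,0.38,0],[1,0.2,-0.98,0.38,0],[1,0.2,-0.98,0.38,0],[1,0.2,-0.98,0.38,0],[1,0,0,0,0],[1,0,0,0,0]])

```text
clock: 4.4
position: [0.5378, -0.1181, 0.2495]
ee_rot: [0.707, 0.0, 0.707, 0.0]
contact_force: [-0.3, -0.9, 0.6]
width: -0.0
```

```bash
python3 - <<'E'
from h import *
s,R=tool(); print(s['position'],R.round(3),s['clock'],s['width'])
im,d=save('wrist','w2.png'); np.save('w2d.npy',d)
import pickle; pickle.dump(manip.camera_model('wrist'),open('w2cam.pkl','wb'))
for q in ['fixture','wedge_tail','seam']:
    for r in manip.mark_of('wrist',q)[:9]:
        w=toworld('wrist',r['location']); print(q,round(r['conf'],2),w.round(4),np.round(w2px('wrist',w)))
E
```

```text
[ 0.53779962 -0.11807294  0.249466  ] [[-0.001 -0.     1.   ]
 [ 0.001  1.     0.   ]
 [-1.     0.001 -0.001]] 4.4 -7.530118872147183e-06
fixture 0.81 [ 0.5785 -0.1241  0.0056] [315. 218.]
fixture 0.41 [ 0.5729 -0.1405  0.0163] [298. 217.]
wedge_tail 0.73 [ 0.5108 -0.2833  0.0241] [137. 155.]
wedge_tail 0.63 [ 0.6202 -0.4624  0.0022] [  4. 252.]
wedge_tail 0.6 [ 0.591  -0.1144  0.0195] [325. 235.]
seam 0.94 [ 0.5745 -0.1827  0.0219] [254. 220.]
seam 0.89 [ 0.5742 -0.1424  0.0194] [296. 219.]
seam 0.88 [ 0.5814 -0.1249  0.0216] [314. 227.]
seam 0.86 [ 0.5971 -0.0699  0.0232] [371. 242.]
seam 0.85 [ 0.5725 -0.164   0.0182] [274. 217.]
seam 0.83 [ 0.5964 -0.0962  0.0215] [344. 241.]
seam 0.69 [ 0.5912 -0.1118  0.0194] [328. 235.]
seam 0.68 [ 0.5936 -0.0816  0.0185] [358. 237.]
```

View pics/w2.png

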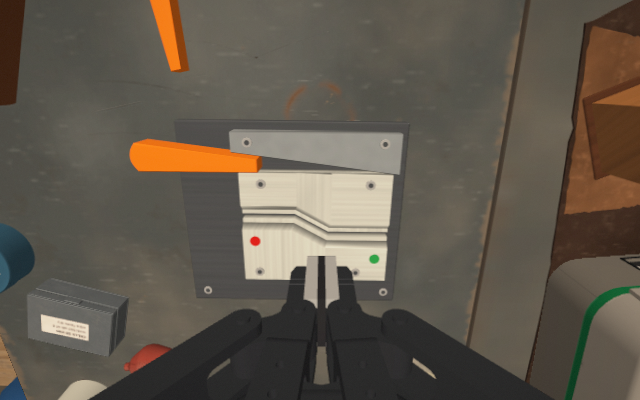

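```bash
python3 - <<'E'
import cv2
im=cv2.imread('pics/w2.png')
cv2.imwrite('pics/w2c.png',cv2.resize(im[110:310,120:420],None,fx=2.6,fy=2.6,interpolation=cv2.INTER_CUBIC))
E
```

```text
(no output)
```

View pics/w2c.png

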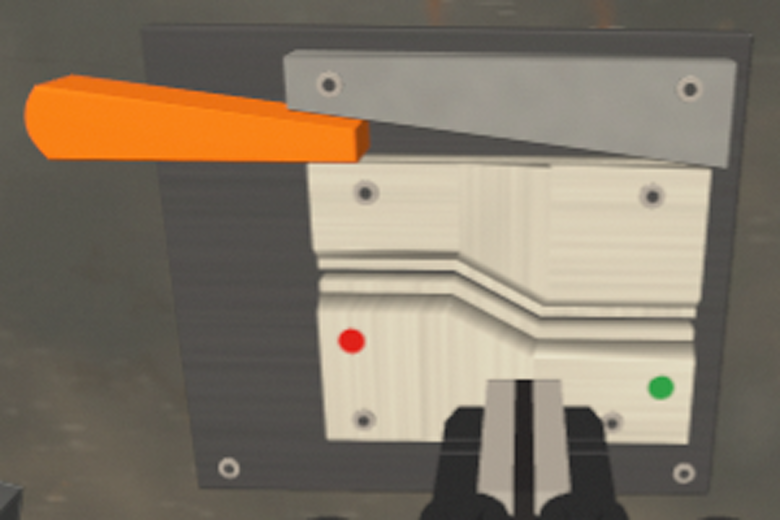

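```bash
cat > fit.py <<'E'
from h import *
import pickle
from scipy.optimize import least_squares
c=pickle.load(open('w2cam.pkl','rb'))
def W(u,v,z): return px2w('wrist',120+u/2.6-.3,110+v/2.6-.3,z=z,c=c)
pts=[((143,31),(-.1,-.13,.01)),((752,37),(-.1,.085,.01)),((708,492),(.09,.085,.01)),((200,489),(.09,-.13,.01))]
A=np.array([W(*p,f[2])[:2] for p,f in pts]); F=np.array([f[:2] for _,f in pts])
def res(x):
    co,si=np.cos(x[2]),np.sin(x[2]); return ((F@np.array([[co,si],[-si,co]])+x[:2])-A).ravel()
r=least_squares(res,[.58,-.12,0]); print('fix',r.x, r.fun.reshape(-1,2).round(4))
x=r.x; co,si=np.cos(x[2]),np.sin(x[2]); Rf=np.array([[co,-si],[si,co]])
tof=lambda w: Rf.T@(np.array(w[:2])-x[:2])
for n,u,v,z in [('fp -70',327,441,.026),('fp 70',690,444,.026),('rail',285,54,.028),('rail',736,60,.028),('rail',727,166,.028),('red',351,341,.026),('green',661,388,.026),
  ('fix top edge in -y',320,288,.022),('bend1 top?',458,255,.026),('lp y-70',307,164,.026),('lp y70',711,168,.026),('wedge tail top',32,85,.036),('wedge tail mid',25,115,.023),('tail bottomcorner',48,158,.036),('tail topcorner',40,86,.036)]:
    print(n,tof(W(u,v,z)).round(4),W(u,v,z).round(4))
for w in [(.5745,-.1827),(.5742,-.1424),(.5814,-.1249),(.5971,-.0699),(.5725,-.164),(.5964,-.0962),(.5912,-.1118),(.5936,-.0816)]: print('seam',tof(w).round(4))
print('tail',tof((.5108,-.2833)), tof((.5071,-.284)))
E
python3 fit.py
```

```text
fix [ 0.58235284 -0.12388914 -0.00919939] [[-0.0016 -0.0016]
 [-0.0016  0.001 ]
 [ 0.0022  0.0014]
 [ 0.001  -0.0008]]
fp -70 [ 0.055  -0.0702] [ 0.6367 -0.1946  0.026 ]
fp 70 [0.0548 0.0707] [ 0.6378 -0.0537  0.026 ]
rail [-0.093  -0.0744] [ 0.4887 -0.1974  0.028 ]
rail [-0.0926  0.0748] [ 0.4904 -0.0483  0.028 ]
rail [-0.0566  0.0749] [ 0.5265 -0.0485  0.028 ]
red [ 0.0121 -0.0585] [ 0.5939 -0.1825  0.026 ]
green [0.0304 0.0578] [ 0.6133 -0.0663  0.026 ]
fix top edge in -y [-0.0074 -0.0697] [ 0.5743 -0.1935  0.022 ]
bend1 top? [-0.0223 -0.0183] [ 0.5599 -0.142   0.026 ]
lp y-70 [-0.0552 -0.0702] [ 0.5265 -0.1935  0.026 ]
lp y70 [-0.0553  0.0698] [ 0.5277 -0.0535  0.026 ]
wedge tail top [-0.0835 -0.1562] [ 0.4975 -0.2793  0.036 ]
wedge tail mid [-0.071  -0.1677] [ 0.5098 -0.291   0.023 ]
tail bottomcorner [-0.059  -0.1549] [ 0.5219 -0.2782  0.036 ]
tail topcorner [-0.0832 -0.1536] [ 0.4978 -0.2767  0.036 ]
seam [-0.0073 -0.0589]
seam [-0.008  -0.0186]
seam [-0.0009 -0.001 ]
seam [0.0142 0.0541]
seam [-0.0095 -0.0402]
seam [0.0138 0.0278]
seam [0.0087 0.0122]
seam [0.0109 0.0424]
tail [-0.07008335 -0.16006235] [-0.07377675 -0.16079635]
```

Call:
play_rows(steps=[[1,0,-0.9,-0.09,0],[1,0.1,-0.9,-0.09,0],[1,0.3,-0.9,-0.09,0],[1,0.3,-0.9,-0.09,0],[1,0.3,-0.9,-0.09,0],[1,0.3,-0.9,-0.09,0],[1,0.3,-0.91,-0.09,0],[1,0.3,-0.92,-0.09,0],[1,0.8,0,0,0],[1,0.8,0,0,0],[1,0.8,0,0,0],[1,0.8,0,0,0],[1,0.2,0,0,0],[1,0,0,0,0]])

```text
clock: 6.0
position: [0.516, -0.3347, 0.0904]
ee_rot: [0.707, 0.0, 0.708, 0.001]
contact_force: [0.9, -1.3, 0.7]
width: 0.0
```

```bash
python3 - <<'E'
from h import *
s,R=tool(); print(s['position'],R.round(3),s['clock'],s['contact_force'])
im,d=save('side','s2.png')
cv2.imwrite('pics/s2c.png',cv2.resize(im[180:320,250:450],None,fx=3.5,fy=3.5,interpolation=cv2.INTER_CUBIC)[:,:,::-1])
E
```

```text
[ 0.51599631 -0.33470795  0.09037623] [[-0.001 -0.001  1.   ]
 [ 0.001  1.     0.001]
 [-1.     0.001 -0.001]] 6.0 [ 0.94463731 -1.31958592  0.69643715]
```

View pics/s2c.png

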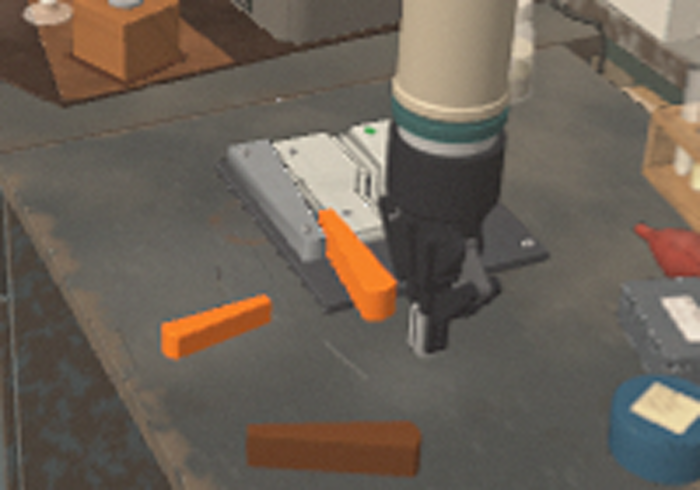

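Call:
play_rows(steps=[[1,0,0.5,0,0],[1,0,0.5,0,0],[1,0,0.3,0,0],[1,0,0.3,0,0],[1,0,0.3,0,0],[1,0,0.3,0,0],[1,0,0.3,0,0],[1,0,0,0,0]])

```text
clock: 6.85
position: [0.5157, -0.2591, 0.0908]
ee_rot: [0.707, 0.0, 0.708, 0.001]
contact_force: [-0.2, -0.6, -0.0]
width: 0.0003
```

```bash
python3 - <<'E'
from h import *
im,d=save('side','s3.png')
cv2.imwrite('pics/s3c.png',cv2.resize(im[180:320,250:450],None,fx=3.5,fy=3.5,interpolation=cv2.INTER_CUBIC)[:,:,::-1])
E
```

```text
(no output)
```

View pics/s3c.png

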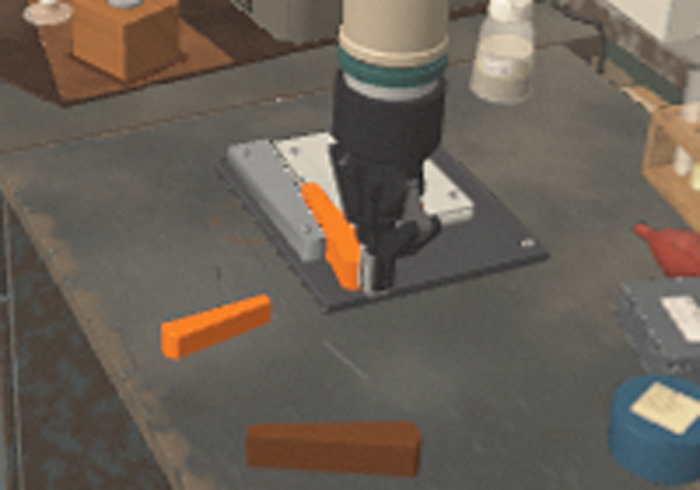

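Call:
play_rows(steps=[[1,0,0.2,0.02,0],[1,0,0.2,0.02,0],[1,0,0.2,0.02,0],[1,0,0,0,0]])

```text
clock: 7.3
position: [0.518, -0.2419, 0.0909]
ee_rot: [0.707, 0.0, 0.707, 0.0]
contact_force: [-0.3, -0.4, -0.2]
width: 0.0003
```

```bash
python3 - <<'E'
from h import *
print(manip.get_state()['contact_force'])
im,d=save('top','t3.png')
cv2.imwrite('pics/t3c.png',cv2.resize(im[130:210,310:430],None,fx=6,fy=6,interpolation=cv2.INTER_CUBIC)[:,:,::-1])
E
```

```text
[-0.34101044 -0.39350365 -0.21749789]
```

View pics/t3c.png

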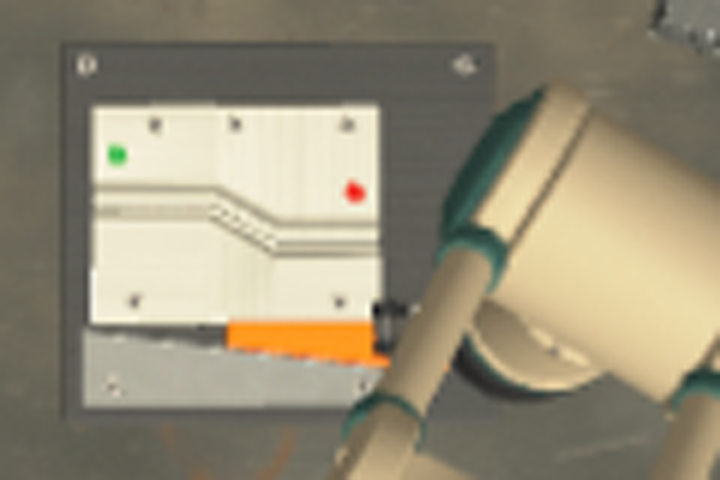

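Call:
play_rows(steps=[[1,0,0.15,0,0],[1,0,0.1,0,0],[1,0,0,0,0]])

```text
clock: 7.65
position: [0.518, -0.2349, 0.0909]
ee_rot: [0.707, 0.0, 0.707, 0.0]
contact_force: [-0.3, 0.0, 0.2]
width: 0.0
```

Call:
play_rows(steps=[[1,0,0.1,0,0],[1,0,0.1,0,0],[1,0,0,0,0]])

```text
clock: 7.95
position: [0.5179, -0.2288, 0.0909]
ee_rot: [0.707, 0.0, 0.707, 0.0]
contact_force: [0.8, -0.8, -0.5]
width: 0.0001
```

Call:
play_rows(steps=[[1,0,0.1,0,0],[1,0,0.1,0,0]])

```text
clock: 8.15
position: [0.5182, -0.2235, 0.091]
ee_rot: [0.707, -0.0, 0.707, -0.0]
contact_force: [-0.6, -7.1, 0.6]
width: -0.0001
```

```bash
python3 - <<'E'
from h import *
print(manip.get_state()['contact_force'])
im,d=save('side','s4.png')
cv2.imwrite('pics/s4c.png',cv2.resize(im[200:290,300:400],None,fx=6,fy=6,interpolation=cv2.INTER_CUBIC)[:,:,::-1])
E
```

```text
[-0.62861741 -7.14374038  0.56428468]
```

View pics/s4c.png

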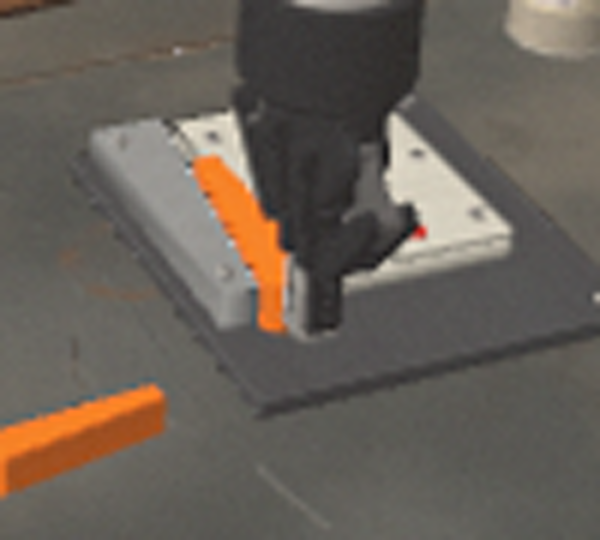

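Force is up to 7 N and the wedge is in. I'll press to about 10–14 N.

Call:
play_rows(steps=[[1,0,0.04,0,0],[1,0,0,0,0]])

```text
clock: 8.4
position: [0.5183, -0.2233, 0.0912]
ee_rot: [0.707, -0.001, 0.707, -0.001]
contact_force: [0.4, -6.1, 0.3]
width: 0.0002
```

Call:
play_rows(steps=[[1,0,0.08,0,0],[1,0,0,0,0]])

```text
clock: 8.6
position: [0.5184, -0.2226, 0.0915]
ee_rot: [0.708, -0.003, 0.707, -0.001]
contact_force: [-2.0, -11.3, -0.2]
width: 0.0
```

Call:
play_rows(steps=[[1,0,0.06,0,0],[1,0,0,0,0],[1,0,0,0,0]])

```text
clock: 8.9
position: [0.5184, -0.2222, 0.0917]
ee_rot: [0.708, -0.004, 0.707, -0.002]
contact_force: [-3.0, -15.3, 0.2]
width: -0.0
```

Call:
play_rows(steps=[[1,0,-0.4,0,0],[1,0,-0.6,0,0],[1,-0.5,0,0,0],[1,-0.8,0,0,0],[1,-0.8,0.3,0,0],[1,-0.8,0.9,0.2,0],[0.6,-0.7,0.9,0.2,0],[0.2,0,0.9,0.2,0],[0,0,0.9,0.2,0],[0,0,0.5,0.2,0],[0,0,0,0,0]])

```text
clock: 10.0
position: [0.5483, -0.1145, 0.1986]
ee_rot: [0.707, -0.0, 0.707, 0.001]
contact_force: [0.3, -0.7, 0.4]
width: 0.0725
```

```bash
python3 - <<'E'
from h import *
import pickle
s,R=tool(); print(s['position'],s['clock'],s['contact_force'])
pickle.dump(manip.camera_model('wrist'),open('w4cam.pkl','wb'))
im,d=save('wrist','w4.png'); np.save('w4d.npy',d)
for q in ['fixture','wedge_tail','seam']:
    for r in manip.mark_of('wrist',q)[:9]:
        w=toworld('wrist',r['location']); print(q,round(r['conf'],2),w.round(4),np.round(w2px('wrist',w)))
E
```

```text
[ 0.54833802 -0.11448039  0.19860133] 10.0 [ 0.31394381 -0.68946941  0.37367831]
fixture 0.81 [ 0.5813 -0.1223  0.0015] [316. 230.]
wedge_tail 0.59 [ 0.5206 -0.2114  0.0245] [196. 168.]
seam 0.87 [ 0.5769 -0.1277  0.0227] [309. 236.]
seam 0.78 [ 0.572  -0.1844  0.0201] [239. 229.]
seam 0.77 [ 0.5935 -0.1199  0.0156] [319. 250.]
seam 0.71 [ 0.5926 -0.1013  0.0201] [342. 252.]
seam 0.67 [ 0.5734 -0.1439  0.0156] [290. 228.]
seam 0.65 [ 0.5742 -0.1677  0.0212] [260. 232.]
seam 0.65 [ 0.5943 -0.0706  0.022 ] [379. 255.]
seam 0.57 [ 0.5902 -0.0841  0.0189] [362. 249.]
```

View pics/w4.png

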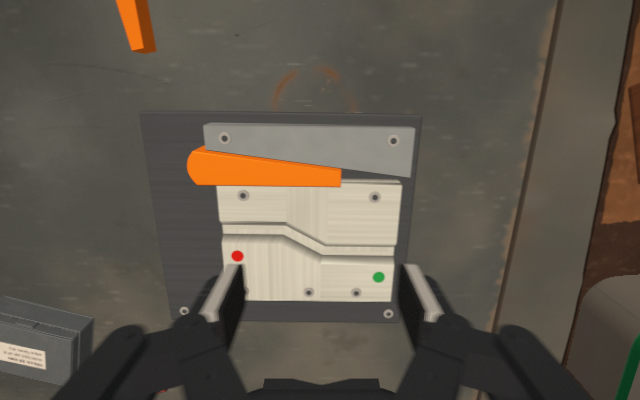

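```bash
python3 - <<'E'
import cv2
im=cv2.imread('pics/w4.png')
cv2.imwrite('pics/w4c.png',cv2.resize(im[170:310,210:410],None,fx=4,fy=4,interpolation=cv2.INTER_CUBIC))
E
```

```text
(no output)
```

View pics/w4c.png

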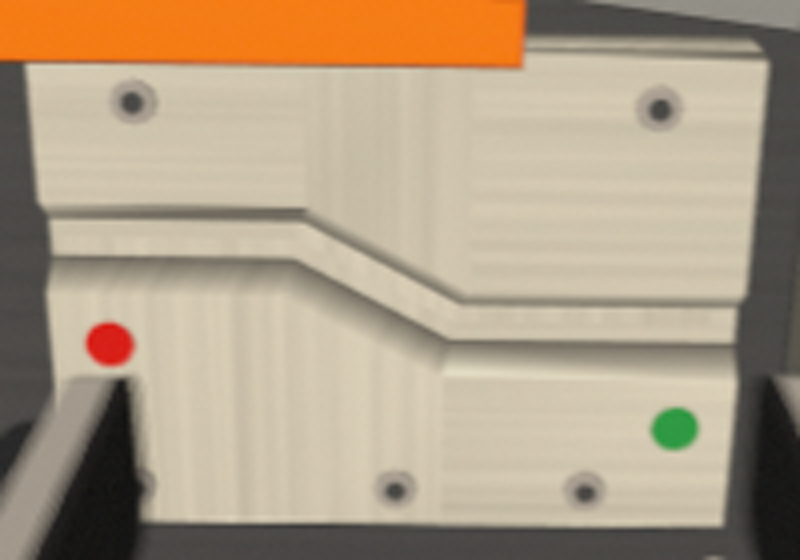

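```bash
cat > fit2.py <<'E'
from h import *
import pickle
from scipy.optimize import least_squares
c=pickle.load(open('w4cam.pkl','rb'))
def W(u,v,z): return px2w('wrist',210+u/4-.375,170+v/4-.375,z=z,c=c)
x=np.array([.58235,-.12389,-.0092])
def tof(w):
    co,si=np.cos(x[2]),np.sin(x[2]); return np.array([[co,si],[-si,co]])@(np.array(w[:2])-x[:2])
L=[('n0',50,219,.02),('f0',52,257,.02),('n1',304,223,.02),('f1',298,261,.02),('n2',462,304,.02),('f2',445,341,.02),('n3',737,307,.02),('f3',735,344,.02),
 ('plate far L',147,523,.026),('plate far R',724,527,.026),('near L',26,63,.026),('near R',768,58,.026),('rimR near',745,302,.026),('rimL near',40,207,.026),('rimL far',46,288,.026),('rimR far',738,379,.026),('red',110,344,.026),('green',675,429,.026)]
for n,u,v,z in L: print(n,W(u,v,z).round(4),tof(W(u,v,z)).round(4))
E
python3 fit2.py
python3 - <<'E'
import cv2
im=cv2.imread('pics/w4.png')
cv2.imwrite('pics/w4d.png',cv2.resize(im[100:330,130:430],None,fx=2.6,fy=2.6,interpolation=cv2.INTER_CUBIC))
E
```

```text
n0 [ 0.5689 -0.195   0.02  ] [-0.0128 -0.0712]
f0 [ 0.5772 -0.1953  0.02  ] [-0.0045 -0.0715]
n1 [ 0.5695 -0.1439  0.02  ] [-0.0126 -0.0201]
f1 [ 0.5779 -0.1454  0.02  ] [-0.0043 -0.0215]
n2 [ 0.5874 -0.112   0.02  ] [0.005  0.0119]
f2 [ 0.5959 -0.1155  0.02  ] [0.0135 0.0085]
n3 [ 0.588  -0.0555  0.02  ] [0.005  0.0685]
f3 [ 0.5965 -0.0552  0.02  ] [0.0135 0.0688]
plate far L [ 0.6365 -0.179   0.026 ] [ 0.0547 -0.0546]
plate far R [ 0.6372 -0.0557  0.026 ] [0.0542 0.0687]
near L [ 0.5345 -0.1946  0.026 ] [-0.0471 -0.0711]
near R [ 0.5332 -0.0549  0.026 ] [-0.0498  0.0685]
rimR near [ 0.5839 -0.0554  0.026 ] [0.0009 0.0685]
rimL near [ 0.5638 -0.1948  0.026 ] [-0.0179 -0.071 ]
rimL far [ 0.5813 -0.1953  0.026 ] [-0.0004 -0.0714]
rimR far [ 0.6014 -0.0555  0.026 ] [0.0184 0.0686]
red [ 0.5937 -0.1834  0.026 ] [ 0.0119 -0.0594]
green [ 0.6131 -0.0677  0.026 ] [0.0303 0.0565]
```

View pics/w4d.png

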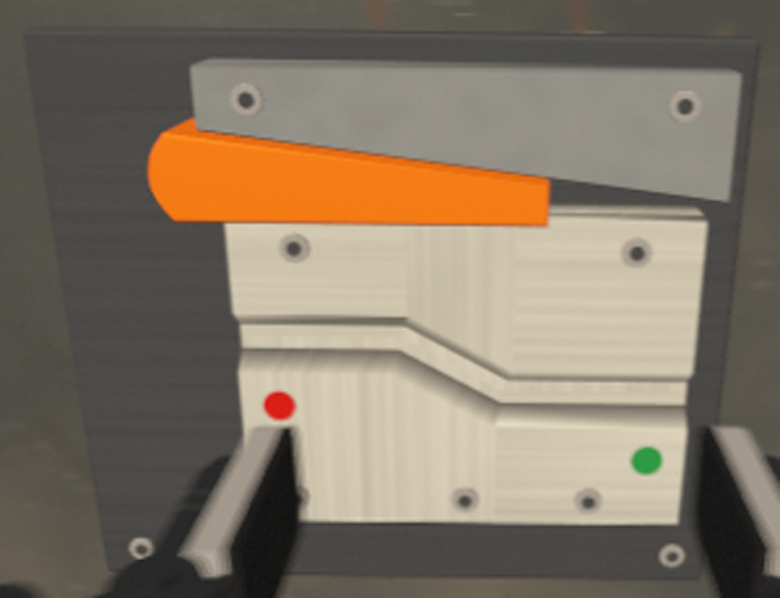

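Wedge is tight: tail at fixture y ≈ -87.5 mm, the groove floor measures about 8.3 mm and the plates are closed. Next is the stylus.

Call:
play_rows(steps=[[0,-1,0,0,0],[0,-1,0.5,-0.3,0],[0,0,0.97,-0.4,0],[0,0,0.97,-0.4,0],[0,0,0.97,-0.4,0],[0,0,0.97,-0.4,0],[0,0,0.97,-0.4,0],[0,0,0.97,-0.4,0],[0,0,0.97,-0.4,0],[0,0,0.97,-0.4,0],[0,0,0.97,-0.4,0],[0,0,0.45,0,0],[0,0,0,0,-0.85],[0,0,0,0,-0.85],[0,0,0,0,0]])

```text
clock: 11.7
position: [0.4318, 0.1738, 0.2588]
ee_rot: [0.704, -0.063, 0.704, 0.062]
contact_force: [-0.2, 0.7, -0.2]
width: 0.0857
```

```bash
python3 - <<'E'
from h import *
import pickle
s,R=tool(); print(s['position'],R.round(3),s['clock'])
pickle.dump(manip.camera_model('wrist'),open('w5cam.pkl','wb'))
im,d=save('wrist','w5.png'); np.save('w5d.npy',d)
for q in ['stand_mouth','stylus_grip','stylus']:
    for r in manip.mark_of('wrist',q)[:3]:
        w=toworld('wrist',r['location']); print(q,round(r['conf'],2),w.round(4),np.round(w2px('wrist',w)))
cv2.imwrite('pics/w5c.png',cv2.resize(im[190:330,230:430],None,fx=4,fy=4,interpolation=cv2.INTER_CUBIC)[:,:,::-1])
E
```

```text
[0.43176661 0.17382669 0.25883819] [[ 0.    -0.176  0.984]
 [-0.001  0.984  0.176]
 [-1.    -0.001  0.   ]] 11.7
stand_mouth 0.69 [0.4837 0.1745 0.0633] [313. 250.]
stylus_grip 0.64 [0.4839 0.1699 0.0977] [306. 269.]
stylus 0.93 [0.4815 0.1737 0.0624] [312. 247.]
```

View pics/w5.png

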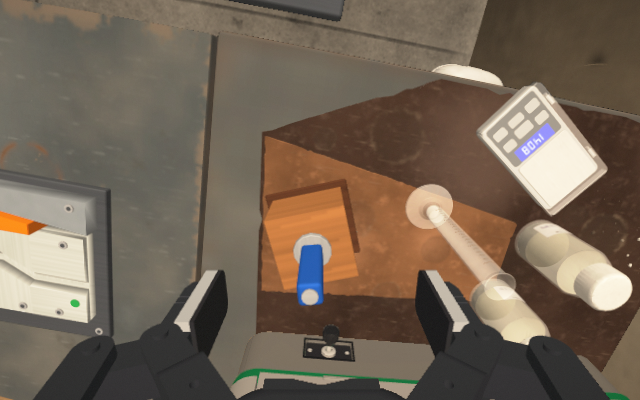

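View pics/w5c.png

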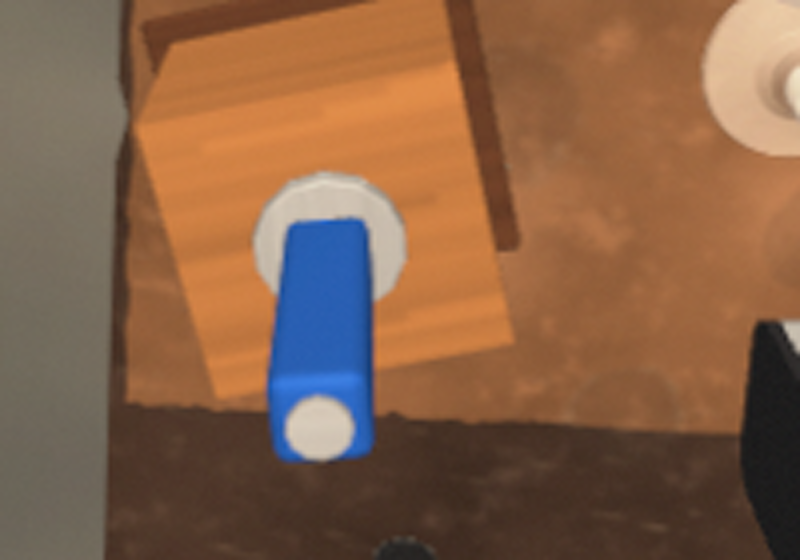

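```bash
python3 - <<'E'
from h import *
import pickle
c=pickle.load(open('w5cam.pkl','rb'))
f=lambda u,v,z: px2w('wrist',230+u/4-.375,190+v/4-.375,z=z,c=c).round(4)
print('disk',f(320,427,.132))
for p in [(272,375),(372,373),(368,459),(278,461)]: print('top corner',f(*p,.132))
print('collar L,R,top',f(254,243,.068),f(407,243,.068),f(328,172,.068))
d=np.load('w5d.npy'); print(d[297,310],d[270,310], px2w('wrist',310,297,depth=d[297,310],c=c))
E
```

```text
disk [0.4848 0.174  0.132 ]
top corner [0.476  0.1642 0.132 ]
top corner [0.4726 0.1808 0.132 ]
top corner [0.4898 0.1832 0.132 ]
top corner [0.493  0.1679 0.132 ]
collar L,R,top [0.4852 0.1574 0.068 ] [0.4793 0.19   0.068 ] [0.4658 0.1703 0.068 ]
0.22720027 0.24415125 [0.48327178 0.17405539 0.13485374]
```

Call:
play_rows(steps=[[0,0,-0.16,0.84,-0.15],[0,0,-0.16,0.84,0],[0,0.8,0,0,0],[0,0.9,0,0,0],[0,0.9,0,0,0],[0,0.9,0,0,0],[0,0,0,0,0]], newtons=40)

```text
clock: 12.6
position: [0.4801, 0.1736, 0.1508]
ee_rot: [0.701, -0.068, 0.707, 0.068]
contact_force: [-0.9, -1.1, -0.6]
width: 0.0856
```

```bash
python3 - <<'E'
from h import *
s,R=tool(); print(s['position'],R.round(3),s['clock'],s['contact_force'])
im,d=save('side','s6.png')
cv2.imwrite('pics/s6c.png',cv2.resize(im[120:220,220:360],None,fx=5,fy=5,interpolation=cv2.INTER_CUBIC)[:,:,::-1])
save('wrist','w6.png')
E
```

```text
[0.48008219 0.17361387 0.15076252] [[-0.008 -0.191  0.982]
 [-0.002  0.982  0.191]
 [-1.    -0.    -0.008]] 12.6 [-0.93208596 -1.11605729 -0.59739337]
```

View pics/s6c.png

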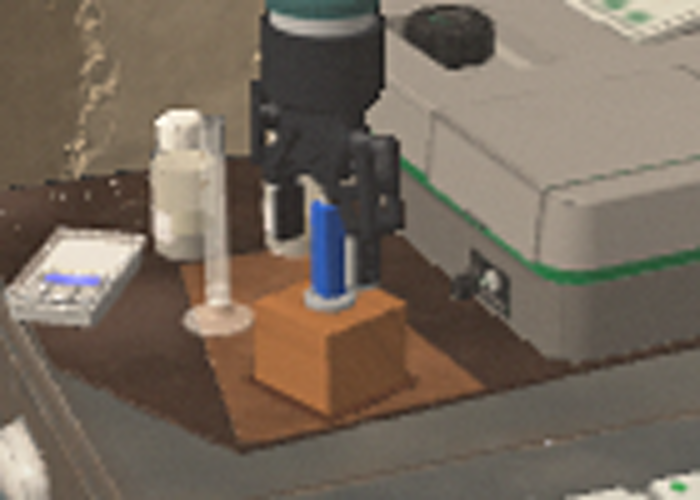

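View pics/w6.png

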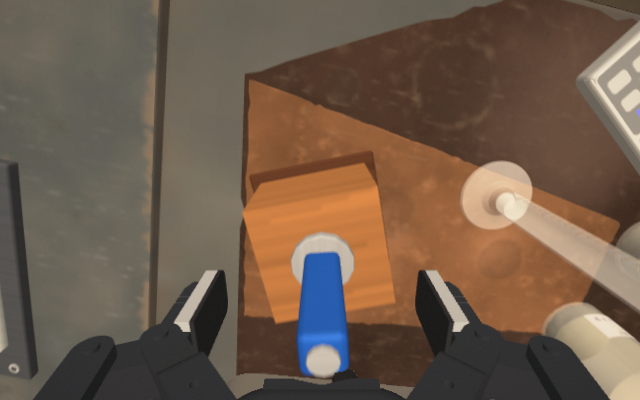

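Call:
play_rows(steps=[[0,-0.1,0,0.1,0],[0.5,0,0,0,0],[1,0,0,0,0],[1,0,0,0,0],[1,0,0,0,0],[1,0,0,0,0],[1,0,0,0,0],[1,0,0,0,0]], newtons=40)

```text
clock: 13.5
position: [0.4852, 0.1751, 0.1572]
ee_rot: [0.704, -0.068, 0.704, 0.068]
contact_force: [-0.2, 1.1, 4.2]
width: 0.0176
```

```bash
python3 - <<'E'
from h import *
s,R=tool(); print(s['position'],R.round(3),s['clock'],s['contact_force'],s['width'])
E
```

```text
[0.48520411 0.17509167 0.15717139] [[ 0.    -0.193  0.981]
 [ 0.     0.981  0.193]
 [-1.     0.     0.   ]] 13.5 [-0.23598023  1.08420981  4.24323701] 0.01763700884833495
```

Call:
play_rows(steps=[[1,-0.2,0,0,0],[1,-0.5,0,0,0],[1,-0.8,0,0,0],[1,-0.9,0,0,0],[1,-0.9,0,0,0],[1,-0.3,0,0,0],[1,0,0,0,0]])

```text
clock: 14.2
position: [0.4857, 0.1751, 0.2659]
ee_rot: [0.705, -0.068, 0.703, 0.068]
contact_force: [-0.0, -0.3, -1.9]
width: 0.0178
```

```bash
python3 - <<'E'
from h import *
import pickle
s,R=tool(); print(s['position'],R.round(3),s['clock'],s['contact_force'],s['width'])
pickle.dump(manip.camera_model('wrist'),open('w7cam.pkl','wb'))
im,d=save('wrist','w7.png'); np.save('w7d.npy',d)
for q in ['tip_point','stand_mouth','stylus']:
    for r in manip.mark_of('wrist',q)[:3]:
        w=toworld('wrist',r['location']); print(q,round(r['conf'],2),w.round(4),np.round(w2px('wrist',w)), 'tool',(R.T@(w-s['position'])).round(4))
E
```

```text
[0.48571044 0.17514088 0.2658953 ] [[ 0.003 -0.192  0.981]
 [ 0.001  0.981  0.192]
 [-1.     0.     0.003]] 14.2 [-0.03613341 -0.30596677 -1.85089885] 0.017820628977399434
tip_point 0.61 [0.4832 0.1737 0.1117] [322. 211.] tool [ 0.1542 -0.001  -0.0032]
stand_mouth 0.85 [0.4764 0.1746 0.062 ] [324. 184.] tool [ 0.2039  0.0013 -0.0097]
stylus 0.6 [0.4821 0.1701 0.168 ] [316. 245.] tool [ 0.0978 -0.0042 -0.0047]
```

View pics/w7.png

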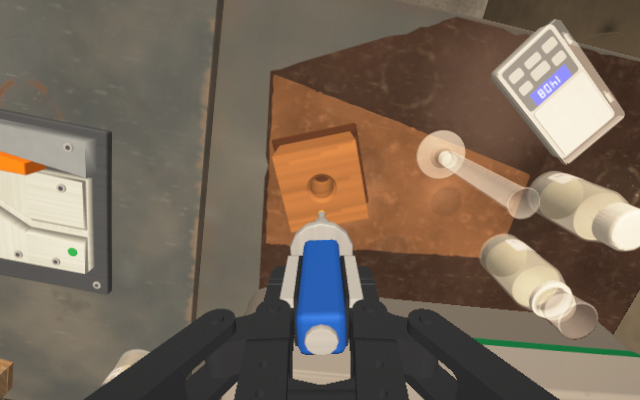

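```bash
python3 - <<'E'
from h import *
import pickle
c=pickle.load(open('w7cam.pkl','rb')); s,R=tool(); p=s['position']
im=cv2.imread('pics/w7.png'); cv2.imwrite('pics/w7c.png',cv2.resize(im[160:260,280:370],None,fx=6,fy=6,interpolation=cv2.INTER_CUBIC))
for z in [-.004,-.002,0,.002]:
    for xx in [.147,.150]: print(z,xx,np.round(w2px('wrist',p+R@np.array([xx,0,z]),c=c),1))
E
```

```text
-0.004 0.147 [322.9 205.3]
-0.004 0.15 [322.9 203.9]
-0.002 0.147 [322.9 208. ]
-0.002 0.15 [322.8 206.6]
0 0.147 [322.9 210.7]
0 0.15 [322.8 209.2]
0.002 0.147 [322.8 213.4]
0.002 0.15 [322.8 211.9]
```

View pics/w7c.png

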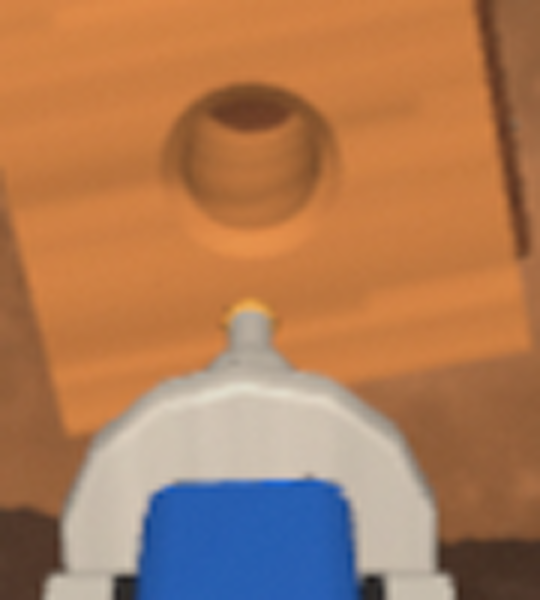

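Call:
play_rows(steps=[[1,0,-0.5,0.02,0],[1,0,-0.95,0.04,0],[1,0,-0.95,0.04,0],[1,0,-0.95,0.04,0],[1,0,-0.95,0.04,0],[1,0,-0.95,0.04,0],[1,0,-0.95,0.04,0],[1,0,-0.95,0.04,0],[1,0,-0.95,0.04,0],[1,0,-0.95,0.04,0],[1,0,-0.95,0.04,0],[1,0,-0.95,0.04,0],[1,0.3,-0.95,0.03,0],[1,0.7,-0.4,0,0],[1,0.7,0,0,0],[1,0.7,0,0,0],[1,0,0,0,0],[1,0,0,0,0]])

```text
clock: 16.2
position: [0.5702, -0.1849, 0.1923]
ee_rot: [0.703, -0.068, 0.704, 0.068]
contact_force: [0.3, -0.9, -0.9]
width: 0.0181
```

```bash
python3 - <<'E'
from h import *
import pickle
s,R=tool(); print(s['position'],R.round(4),s['clock'],s['contact_force'],s['width'])
pickle.dump((manip.camera_model('wrist'),s['position'],R),open('w8cam.pkl','wb'))
im,d=save('wrist','w8.png'); np.save('w8d.npy',d)
cv2.imwrite('pics/w8c.png',cv2.resize(im[150:280,250:430],None,fx=4.4,fy=4.4,interpolation=cv2.INTER_CUBIC)[:,:,::-1])
E
```

```text
[ 0.57022645 -0.18488532  0.1923248 ] [[-1.600e-03 -1.921e-01  9.814e-01]
 [ 4.000e-04  9.814e-01  1.921e-01]
 [-1.000e+00  7.000e-04 -1.500e-03]] 16.2 [ 0.32521439 -0.9358409  -0.92078484] 0.018093220874296878
```

View pics/w8c.png

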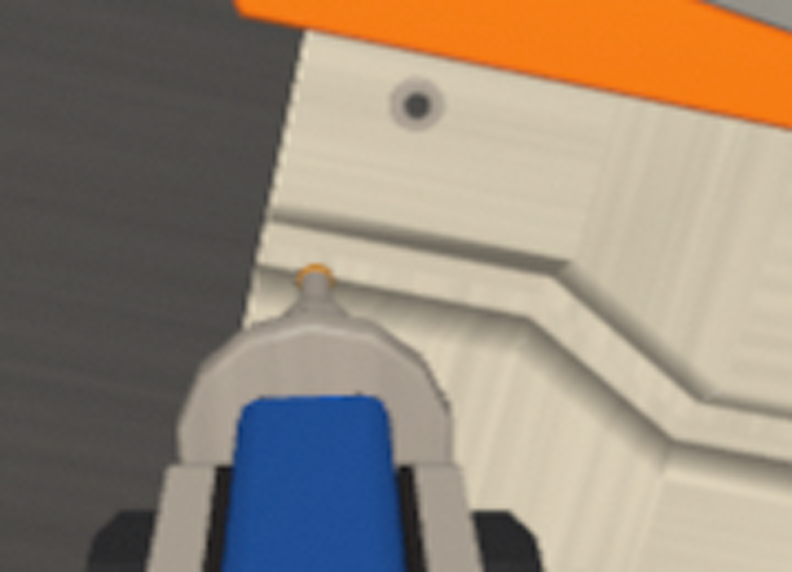

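```bash
cat > fit3.py <<'E'
from h import *
import pickle
c,p,R=pickle.load(open('w8cam.pkl','rb'))
x=np.array([.58235,-.1242,-.0092])
def tof(w):
    co,si=np.cos(x[2]),np.sin(x[2]); return np.array([[co,si],[-si,co]])@(np.array(w[:2])-x[:2])
W=lambda u,v,z: px2w('wrist',250+u/4.4-.39,150+v/4.4-.39,z=z,c=c)
L=[('ball',315,284,p[2]-.147),('n0',270,225,.02),('f0',258,267,.02),('n1',550,272,.02),('f1',530,319,.02),('n2',700,402,.02),('f2',672,440,.02),('n3',792,420,.02),('f3',792,463,.02),('rimn0',275,213,.026),('rimn1',567,262,.026),('plate cornernear',305,30,.026)]
for n,u,v,z in L: print(n,W(u,v,z).round(4),tof(W(u,v,z)).round(4))
print('tip in tool',R.T@(W(315,284,p[2]-.147)-p))
E
python3 fit3.py
```

```text
ball [ 0.5695 -0.1862  0.0453] [-0.0123 -0.0621]
n0 [ 0.5697 -0.1941  0.02  ] [-0.012 -0.07 ]
f0 [ 0.5777 -0.1947  0.02  ] [-0.004  -0.0706]
n1 [ 0.5688 -0.1443  0.02  ] [-0.0134 -0.0202]
f1 [ 0.5781 -0.1456  0.02  ] [-0.0041 -0.0214]
n2 [ 0.5879 -0.1114  0.02  ] [0.0055 0.0128]
f2 [ 0.5963 -0.1143  0.02  ] [0.0139 0.01  ]
n3 [ 0.5882 -0.0939  0.02  ] [0.0056 0.0304]
f3 [ 0.5966 -0.0913  0.02  ] [0.014 0.033]
rimn0 [ 0.5654 -0.1938  0.026 ] [-0.0163 -0.0698]
rimn1 [ 0.5645 -0.1433  0.026 ] [-0.0177 -0.0193]
plate cornernear [ 0.5339 -0.1948  0.026 ] [-0.0478 -0.0711]
tip in tool [ 0.14700047 -0.00122713 -0.00078061]
```

Call:
play_rows(steps=[[1,0,0.04,0.13,0],[1,0.25,0,0,0],[1,0.25,0,0,0],[1,0,0,0,0],[1,0,0,0,0],[1,0,0,0,0]])

```text
clock: 16.85
position: [0.5743, -0.1823, 0.1779]
ee_rot: [0.704, -0.068, 0.704, 0.068]
contact_force: [0.5, 0.0, -1.7]
width: 0.0176
```

```bash
python3 - <<'E'
from h import *
import pickle
s,R=tool(); print(s['position'],R.round(4),s['clock'],s['contact_force'],s['width'])
pickle.dump((manip.camera_model('wrist'),s['position'],R),open('w9cam.pkl','wb'))
im,d=save('wrist','w9.png'); np.save('w9d.npy',d)
cv2.imwrite('pics/w9c.png',cv2.resize(im[150:280,250:430],None,fx=4.4,fy=4.4,interpolation=cv2.INTER_CUBIC)[:,:,::-1])
E
```

```text
[ 0.57434359 -0.182301    0.17793058] [[ 2.000e-04 -1.926e-01  9.813e-01]
 [-0.000e+00  9.813e-01  1.926e-01]
 [-1.000e+00 -0.000e+00  2.000e-04]] 16.85 [ 0.51849776  0.0333846  -1.65561072] 0.01760482384959571
```

View pics/w9c.png

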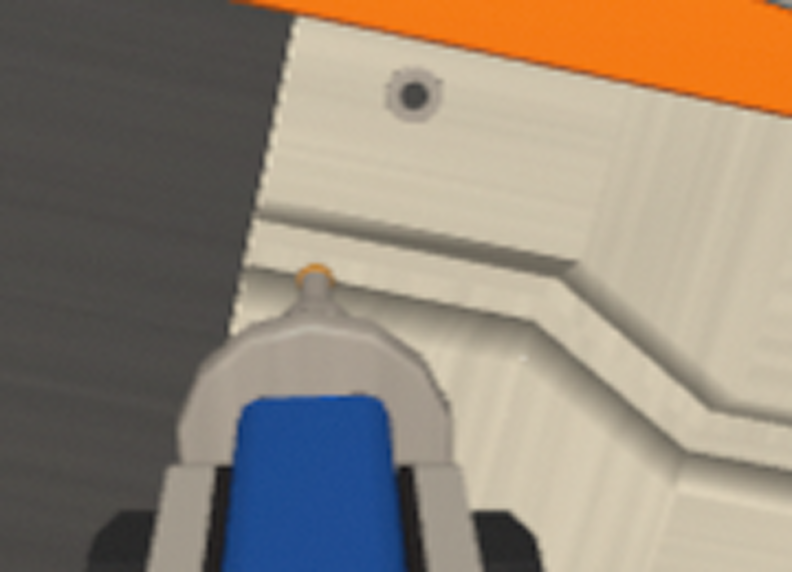

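```bash
sed -e 's/w8cam/w9cam/' -e "s/^L=.*/L=[('ball',315,284,p[2]-.147),('n0',253,226,.02),('f0',243,269,.02),('n1',560,276,.02),('f1',534,323,.02),('n2',712,411,.02),('f2',686,450,.02),('n3',792,426,.02),('f3',792,470,.02),('rimn0',260,212,.026),('rimn1',577,263,.026)]/" fit3.py > fit4.py; python3 fit4.py
```

```text
ball [ 0.5738 -0.1836  0.0309] [-0.008  -0.0595]
n0 [ 0.57   -0.1947  0.02  ] [-0.0117 -0.0706]
f0 [ 0.5776 -0.195   0.02  ] [-0.0041 -0.0708]
n1 [ 0.5687 -0.1434  0.02  ] [-0.0135 -0.0193]
f1 [ 0.5777 -0.1456  0.02  ] [-0.0045 -0.0215]
n2 [ 0.5876 -0.1118  0.02  ] [0.0051 0.0125]
f2 [ 0.5956 -0.1141  0.02  ] [0.0132 0.0102]
n3 [ 0.5877 -0.0975  0.02  ] [0.0051 0.0268]
f3 [ 0.5958 -0.0949  0.02  ] [0.0132 0.0294]
rimn0 [ 0.5654 -0.1942  0.026 ] [-0.0163 -0.0701]
rimn1 [ 0.564  -0.1428  0.026 ] [-0.0182 -0.0187]
tip in tool [ 0.14699991 -0.00121558 -0.00079785]
```

Call:
play_rows(steps=[[1,0,-0.075,-0.03,0],[1,0.15,0,0,0],[1,0.1,0,0,0],[1,0,0,0,0],[1,0,0,0,0]])

```text
clock: 17.4
position: [0.5738, -0.1847, 0.1702]
ee_rot: [0.704, -0.068, 0.704, 0.068]
contact_force: [-0.2, 0.3, -2.0]
width: 0.0177
```

Call:
play_rows(steps=[[1,0.06,0,0,0],[1,0.03,0,0,0],[1,0,0,0,0]])

```text
clock: 17.7
position: [0.5738, -0.1847, 0.1677]
ee_rot: [0.704, -0.068, 0.704, 0.068]
contact_force: [-0.2, -0.0, 0.7]
width: 0.0178
```

Call:
play_rows(steps=[[1,0.05,0,0,0],[1,0,0,0,0]])

```text
clock: 17.9
position: [0.5738, -0.1847, 0.1662]
ee_rot: [0.704, -0.068, 0.704, 0.068]
contact_force: [-0.9, -0.1, 1.6]
width: 0.0174
```

```bash
python3 - <<'E'
from h import *
s,R=tool(); print(s['position'],s['clock'],s['contact_force'])
im,d=save('wrist','w10.png'); print(manip.get_state()['contact_force'])
im2,_=save('side','s10.png'); print(manip.get_state()['contact_force'])
a=cv2.resize(im[150:280,250:430],None,fx=4,fy=4,interpolation=cv2.INTER_CUBIC)[:,:,::-1]
cv2.imwrite('pics/w10c.png',a)
E
```

```text
[ 0.57384988 -0.18468421  0.16620769] 17.9 [-0.90736308 -0.14467528  1.62203135]
[-1.01957745 -0.24891904  1.57671371]
[-0.41039287  1.1375535   1.83377988]
```

View pics/w10c.png

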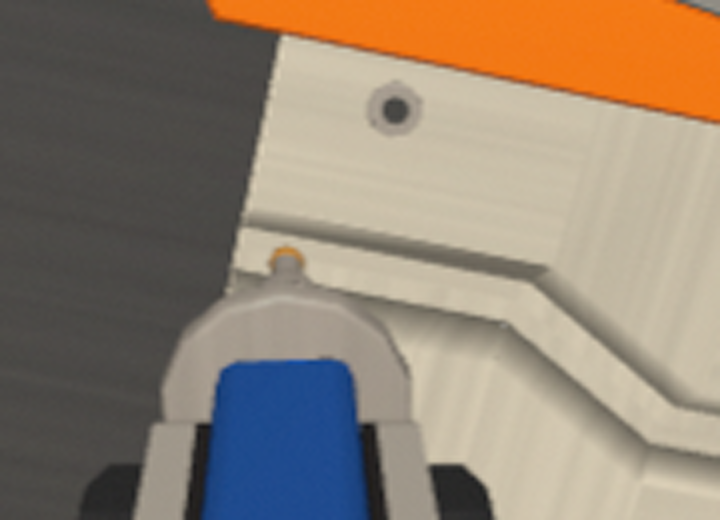

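```bash
python3 - <<'E'
import cv2,numpy as np
a=[]
for n in ['w9','w10']:
    im=cv2.imread(f'pics/{n}.png')[200:235,300:342]; a.append(cv2.resize(im,None,fx=9,fy=9,interpolation=cv2.INTER_NEAREST))
cv2.imwrite('pics/cmp10.png',np.hstack(a))
E
```

```text
(no output)
```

View pics/cmp10.png

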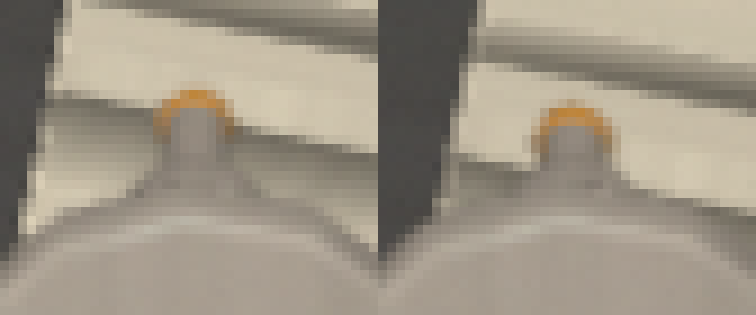

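Call:
play_rows(steps=[[1,-0.02,0.05,0.01,0],[1,0,0.096,0.019,0],[1,0,0.096,0.019,0],[1,0,0.096,0.019,0],[1,0,0.096,0.019,0],[1,0,0.096,0.019,0],[1,0,0.096,0.019,0],[1,0,0.096,0.019,0],[1,0,0.096,0.019,0],[1,0,0.096,0.019,0]])

```text
clock: 19.0
position: [0.5738, -0.1565, 0.1668]
ee_rot: [0.704, -0.068, 0.704, 0.068]
contact_force: [-0.6, -1.3, 1.5]
width: 0.0178
```

```bash
python3 - <<'E'
from h import *
import pickle
s,R=tool(); print(s['position'],s['clock'],s['contact_force'],R.round(4))
pickle.dump((manip.camera_model('wrist'),s['position'],R),open('w11cam.pkl','wb'))
im,d=save('wrist','w11.png')
cv2.imwrite('pics/w11c.png',cv2.resize(im[150:280,250:430],None,fx=4.4,fy=4.4,interpolation=cv2.INTER_CUBIC)[:,:,::-1])
E
```

```text
[ 0.57382768 -0.15645841  0.16675985] 19.0 [-0.60753863 -1.31278239  1.45945975] [[-0.000e+00 -1.925e-01  9.813e-01]
 [ 1.000e-04  9.813e-01  1.925e-01]
 [-1.000e+00  1.000e-04 -0.000e+00]]
```

View pics/w11c.png

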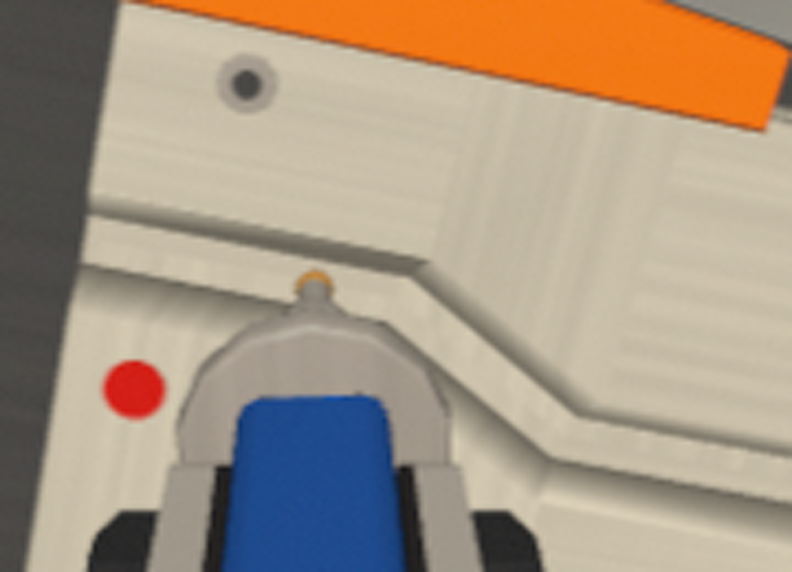

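```bash
sed -e 's/w8cam/w11cam/' -e "s/^L=.*/L=[('ball',315,290,.023),('n0',90,217,.02),('f0',80,265,.02),('n1',410,278,.02),('f at ball col',285,302,.02),('n2',578,420,.02),('f2',552,459,.02),('n3',792,456,.02),('f3',792,502,.02)]/" fit3.py > fit5.py; python3 fit5.py
```

```text
ball [ 0.573  -0.1578  0.023 ] [-0.009  -0.0337]
n0 [ 0.569  -0.1941  0.02  ] [-0.0127 -0.0701]
f0 [ 0.5772 -0.1945  0.02  ] [-0.0045 -0.0704]
n1 [ 0.5693 -0.1434  0.02  ] [-0.0129 -0.0193]
f at ball col [ 0.5771 -0.1619  0.02  ] [-0.0049 -0.0377]
n2 [ 0.5882 -0.1112  0.02  ] [0.0057 0.013 ]
f2 [ 0.5959 -0.1137  0.02  ] [0.0134 0.0107]
n3 [ 0.5878 -0.075   0.02  ] [0.0049 0.0493]
f3 [ 0.596  -0.0724  0.02  ] [0.0131 0.0519]
tip in tool [ 0.14699986 -0.00121122 -0.00078319]
```

Call:
play_rows(steps=[[1,0,0.087,0.019,0],[1,0,0.087,0.019,0],[1,0,0.087,0.019,0],[1,0,0.087,0.019,0],[1,0,0.086,0.02,0],[1,0,0.077,0.068,0],[1,0,0.077,0.068,0],[1,0,0.077,0.068,0],[1,0,0.077,0.068,0],[1,0,0.077,0.068,0],[1,0,0.077,0.068,0]])

```text
clock: 20.15
position: [0.5836, -0.1272, 0.1668]
ee_rot: [0.704, -0.068, 0.704, 0.068]
contact_force: [-1.6, -1.4, 0.8]
width: 0.0179
```

```bash
python3 - <<'E'
from h import *
import pickle
s,R=tool(); print(s['position'],s['clock'],s['contact_force'])
pickle.dump((manip.camera_model('wrist'),s['position'],R),open('w12cam.pkl','wb'))
im,d=save('wrist','w12.png')
cv2.imwrite('pics/w12c.png',cv2.resize(im[150:280,250:430],None,fx=4.4,fy=4.4,interpolation=cv2.INTER_CUBIC)[:,:,::-1])
E
```

```text
[ 0.58363993 -0.1271717   0.16677455] 20.15 [-1.62657407 -1.41887986  0.79848827]
```

View pics/w12c.png

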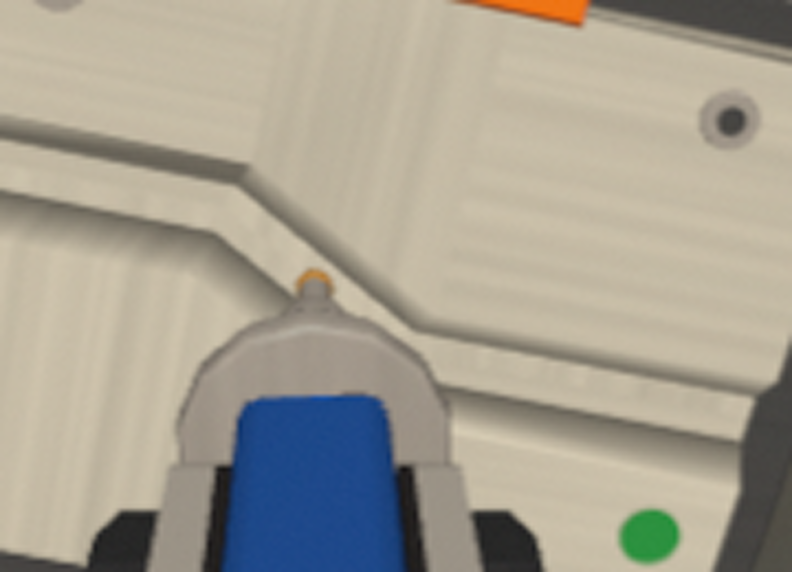

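```bash
sed -e 's/w8cam/w12cam/' -e "s/^L=.*/L=[('ball',315,290,.023),('f1',213,236,.02),('n1',238,183,.02),('n2',412,332,.02),('nmid',325,257,.02),('fmid',280,290,.02),('f2ish',450,389,.02),('n3',752,398,.02),('f3',738,441,.02),('green',650,536,.026),('plate end',758,390,.026)]/" fit3.py > fit6.py; python3 fit6.py
```

```text
ball [ 0.5828 -0.1285  0.023 ] [ 0.0005 -0.0043]
f1 [ 0.5782 -0.1456  0.02  ] [-0.0039 -0.0215]
n1 [ 0.569  -0.1433  0.02  ] [-0.0132 -0.0193]
n2 [ 0.588  -0.1118  0.02  ] [0.0056 0.0125]
nmid [ 0.5783 -0.1279  0.02  ] [-0.0041 -0.0037]
fmid [ 0.5851 -0.1337  0.02  ] [ 0.0028 -0.0095]
f2ish [ 0.5966 -0.1036  0.02  ] [0.014  0.0207]
n3 [ 0.5887 -0.0552  0.02  ] [0.0057 0.069 ]
f3 [ 0.5966 -0.0552  0.02  ] [0.0136 0.0691]
green [ 0.6133 -0.0669  0.026 ] [0.0305 0.0576]
plate end [ 0.5848 -0.0572  0.026 ] [0.0018 0.067 ]
tip in tool [ 0.14699977 -0.00122359 -0.00081022]
```

Call:
play_rows(steps=[[1,0,0.076,0.067,0],[1,0,0.076,0.067,0],[1,0,0.076,0.067,0],[1,0,0.076,0.067,0],[1,0,0.076,0.067,0],[1,0,0.077,0.067,0],[1,0,0.098,0.02,0],[1,0,0.098,0.021,0],[1,0,0.098,0.021,0],[1,0,0.098,0.02,0],[1,0,0.098,0.021,0],[1,0,0.098,0.021,0],[1,0,0.098,0.02,0]])

```text
clock: 21.5
position: [0.593, -0.0904, 0.1668]
ee_rot: [0.704, -0.068, 0.704, 0.068]
contact_force: [0.6, -1.5, 0.8]
width: 0.0178
```

```bash
python3 - <<'E'
from h import *
import pickle
s,R=tool(); print(s['position'],s['clock'],s['contact_force'])
pickle.dump((manip.camera_model('wrist'),s['position'],R),open('w13cam.pkl','wb'))
im,d=save('wrist','w13.png')
cv2.imwrite('pics/w13c.png',cv2.resize(im[150:280,250:430],None,fx=4.4,fy=4.4,interpolation=cv2.INTER_CUBIC)[:,:,::-1])
E
```

```text
[ 0.59298224 -0.09036898  0.1668256 ] 21.5 [ 0.64837915 -1.52177624  0.80565323]
```

View pics/w13c.png

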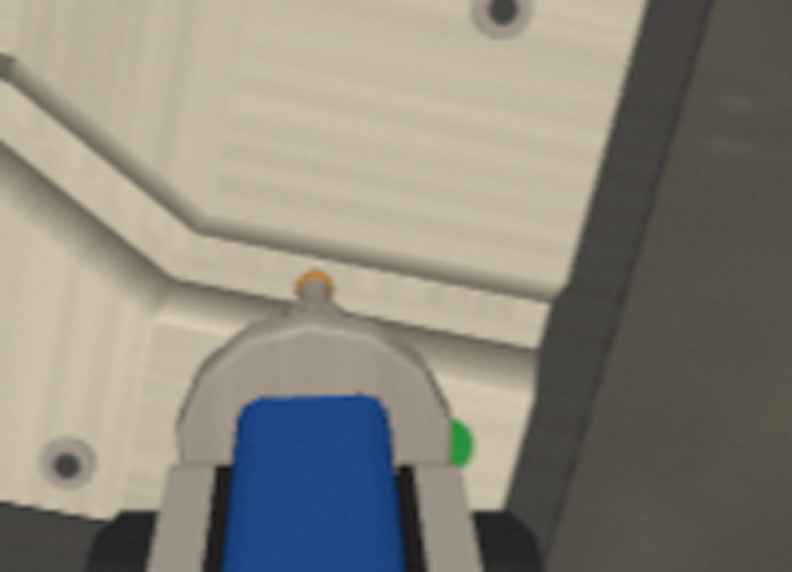

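Call:
play_rows(steps=[[1,0,0.098,0.02,0],[1,0,0.098,0.021,0],[1,0,0.098,0.021,0],[1,0,0.098,0.02,0],[1,0,0.098,0.021,0],[1,0,0.098,0.021,0],[1,0,0.098,0.02,0],[1,0,0.098,0.02,0],[1,0,0.098,0.02,0],[1,0,0,0,0]])

```text
clock: 22.55
position: [0.5933, -0.0627, 0.1668]
ee_rot: [0.704, -0.068, 0.704, 0.069]
contact_force: [0.2, 0.7, 0.9]
width: 0.018
```

```bash
python3 - <<'E'
from h import *
import pickle
s,R=tool(); print(s['position'],s['clock'],s['contact_force'])
pickle.dump((manip.camera_model('wrist'),s['position'],R),open('w14cam.pkl','wb'))
im,d=save('wrist','w14.png')
cv2.imwrite('pics/w14c.png',cv2.resize(im[150:280,250:430],None,fx=4.4,fy=4.4,interpolation=cv2.INTER_CUBIC)[:,:,::-1])
E
```

```text
[ 0.59329083 -0.06270213  0.16676557] 22.55 [0.21027244 0.66109088 0.8810025 ]
```

View pics/w14c.png

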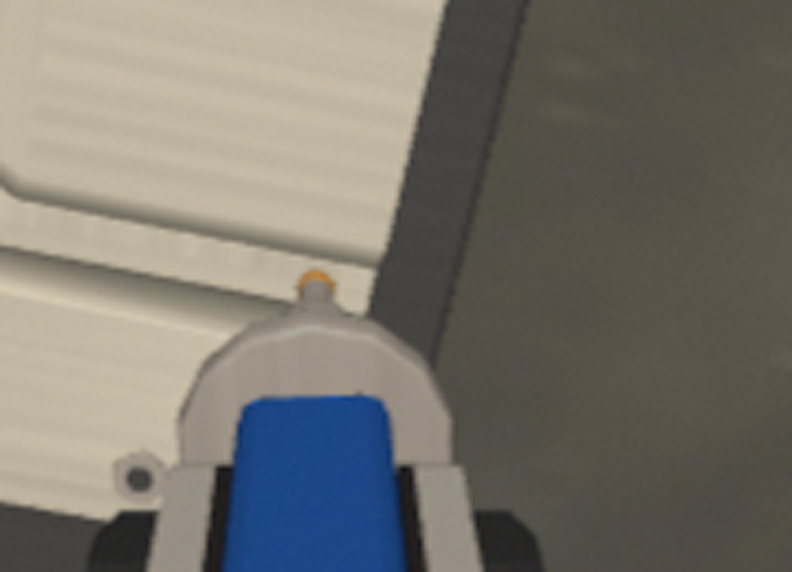

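Call:
play_rows(steps=[[1,-0.4,0,0,0],[1,-0.8,0,0,0],[1,-0.8,0,0,0],[1,-0.8,0,0,0],[1,-0.64,0.5,-0.12,0],[1,0,0.94,-0.22,0],[1,0,0.94,-0.22,0],[1,0,0.94,-0.22,0],[1,0,0.94,-0.22,0],[1,0,0.94,-0.22,0],[1,0,0.94,-0.22,0],[1,0,0.94,-0.22,0],[1,0,0.94,-0.22,0],[1,0,0.45,-0.13,0],[1,0,0,0,0],[1,0,0,0,0],[1,0,0,0,0],[1,0,0,0,0]])

```text
clock: 24.4
position: [0.4858, 0.1731, 0.27]
ee_rot: [0.704, -0.068, 0.704, 0.068]
contact_force: [0.2, 0.6, -1.6]
width: 0.0178
```

```bash
python3 - <<'E'
from h import *
import pickle
s,R=tool(); print(s['position'],R.round(4),s['clock'],s['contact_force'])
c=manip.camera_model('wrist');pickle.dump((c,s['position'],R),open('w15cam.pkl','wb'))
im,d=save('wrist','w15.png')
cv2.imwrite('pics/w15c.png',cv2.resize(im[150:260,270:380],None,fx=5,fy=5,interpolation=cv2.INTER_CUBIC)[:,:,::-1])
E
```

```text
[0.48580681 0.17313905 0.26995455] [[ 1.000e-04 -1.911e-01  9.816e-01]
 [-4.000e-04  9.816e-01  1.911e-01]
 [-1.000e+00 -4.000e-04  0.000e+00]] 24.4 [ 0.23017096  0.6383794  -1.56616029]
```

View pics/w15c.png

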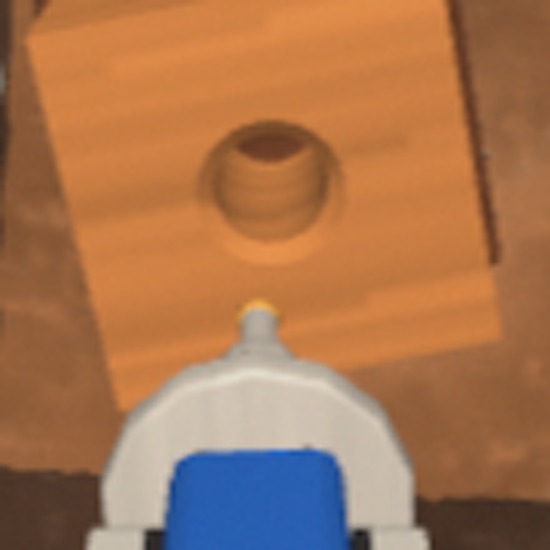

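```bash
python3 - <<'E'
from h import *
import pickle
c,p,R=pickle.load(open('w15cam.pkl','rb'))
W=lambda u,v,z: px2w('wrist',270+u/5-.4,150+v/5-.4,z=z,c=c)
m=W(271,191,.062); b=W(258,321,p[2]-.147)
print(m,b,(m-b)[:2],'tool',R.T@(m-b))
E
```

```text
[0.48387588 0.17370992 0.062     ] [0.48503884 0.17169618 0.12295455] [-0.00116295  0.00201374] tool [ 0.06095371  0.00222158 -0.00075825]
```

Call:
play_rows(steps=[[1,0,0.07,-0.015,0],[1,0.5,0,0,0],[1,0.7,0,0,0],[1,0.5,0,0,0],[1,0.4,0,0,0],[1,0.4,0,0,0],[1,0.4,0,0,0],[1,0.4,0,0,0],[1,0.2,0,0,0],[1,0,0,0,0],[1,0,0,0,0]])

```text
clock: 25.55
position: [0.4847, 0.1762, 0.1651]
ee_rot: [0.704, -0.068, 0.704, 0.068]
contact_force: [0.0, -0.6, -1.4]
width: 0.0178
```

```bash
python3 - <<'E'
from h import *
s,R=tool(); print(s['position'],s['clock'],s['contact_force'])
im,d=save('side','s16.png')
cv2.imwrite('pics/s16c.png',cv2.resize(im[120:220,220:360],None,fx=5,fy=5,interpolation=cv2.INTER_CUBIC)[:,:,::-1])
E
```

```text
[0.48465653 0.17617836 0.16513712] 25.55 [ 0.00607165 -0.62686757 -1.42750176]
```

View pics/s16c.png

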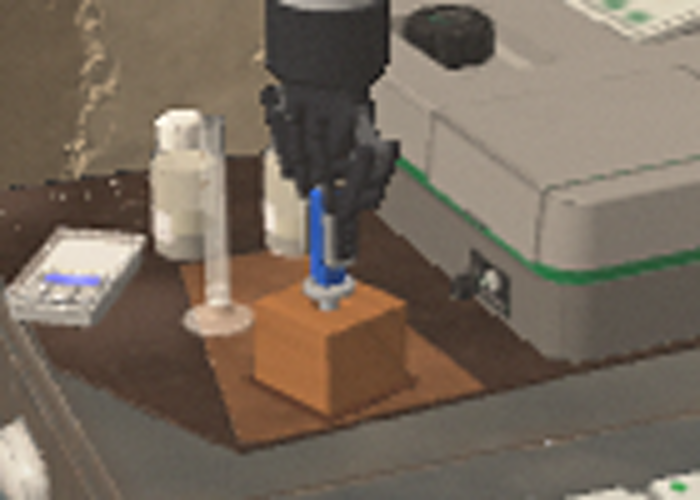

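Call:
play_rows(steps=[[1,0.12,-0.03,0,0],[1,0.12,0,0,0],[1,0,0,0,0],[1,0,0,0,0]])

```text
clock: 26.0
position: [0.4845, 0.1752, 0.1577]
ee_rot: [0.704, -0.068, 0.704, 0.068]
contact_force: [0.2, 0.9, -1.7]
width: 0.0176
```

Call:
play_rows(steps=[[1,0.03,0,0,0],[1,0,0,0,0]])

```text
clock: 26.2
position: [0.4847, 0.1753, 0.1572]
ee_rot: [0.704, -0.068, 0.704, 0.068]
contact_force: [0.1, 0.2, 1.0]
width: 0.0174
```

Call:
play_rows(steps=[[0.6,0,0,0,0],[0.3,0,0,0,0],[0.2,0,0,0,0],[0.2,0,0,0,0],[0.2,0,0,0,0],[0.2,-0.3,0,0,0],[0.2,-0.8,0,0,0],[0.2,-0.9,0,0,0],[0.2,-0.9,0,0,0],[0.2,-0.9,0,0,0],[0.2,0,-0.9,-0.8,0],[0.2,0,-0.9,-0.8,0],[0.2,0,0,0,0],[0.2,0,0,0,0]])

```text
clock: 27.6
position: [0.4479, 0.1127, 0.2717]
ee_rot: [0.705, -0.068, 0.703, 0.068]
contact_force: [-0.4, -0.0, -0.5]
width: 0.0683
```

```bash
python3 - <<'E'
from h import *
s,R=tool(); print(s['position'],s['clock'],s['contact_force'],s['width'])
im,d=save('wrist','w17.png')
im2,d=save('side','s17.png')
im3,d=save('top','t17.png')
for q in ['stylus','stand_mouth','wedge_tail','cylinder','sample_bottle','filter_tin']:
    for r in manip.mark_of('top',q)[:3]:
        w=toworld('top',r['location']); print(q,round(r['conf'],2),w.round(4))
E
```

```text
[0.44787913 0.11273286 0.27172097] 27.6 [-0.44773626 -0.01803472 -0.50834929] 0.06832526709553119
stand_mouth 0.65 [ 0.6168 -0.4682 -0.0009]
wedge_tail 0.83 [ 0.4625 -0.4185  0.0069]
wedge_tail 0.57 [ 0.515  -0.2099  0.029 ]
wedge_tail 0.53 [ 0.3528 -0.2531  0.0096]
filter_tin 0.61 [ 0.6173 -0.4657 -0.0012]
```

View pics/w17.png

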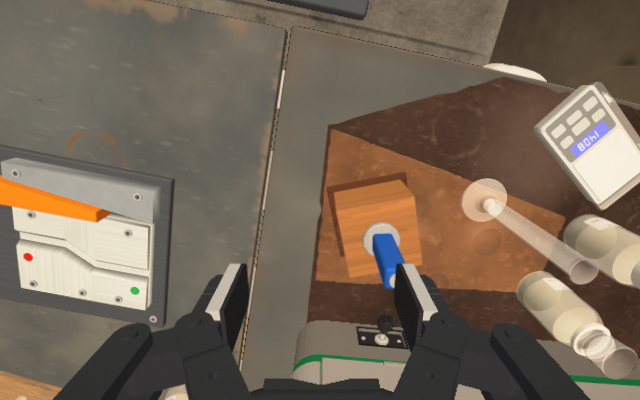

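View pics/s17.png

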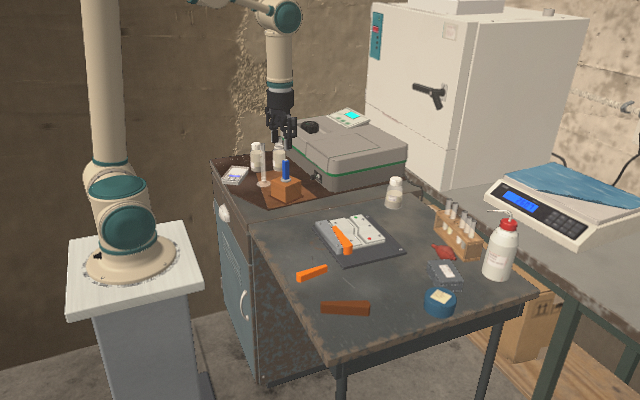

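View pics/t17.png

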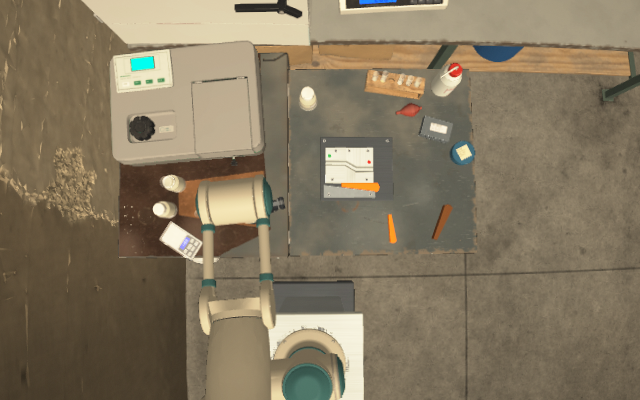

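The stylus is upright in its stand at (381,240) in the wrist view. The wedge is still home, and the glassware and tin have not moved.

```bash
python3 -c "
from rig import manip
print(manip.sign_off(), manip.get_state()['clock'])"
```

```text
the job is handed in; nothing more can be done
the job is handed in; nothing more can be done
```

The job is done and handed in at about 28 s of the 67 s allowed; the hand-in gives no verdict.

- **Wedge:** I pushed the larger orange wedge until the force reached about 15 N. The wrist view then put its tail at fixture y ≈ -87.5 mm, with the groove floor about 8.3 mm wide, so the plates are closed. After the stylus was back, the top camera put the tail about 2 mm from there, within its error.
- **Seam:** I ran the ball at about 3 cm/s from about 2 mm before the red-dot point to about 2.5 mm past the green-dot point. There were no lifts. The measured positions on the first straight and the slant were within about 0.3 mm of the centre line. I checked the last straight and the end by eye only.
- **Stylus:** It is back upright in its stand with the collar down on the block. The cameras show the glassware and tin undisturbed. In the last top view the arm hid the stand and the cylinder and the sample bottle was not detected. I checked those by eye in the side and wrist pictures.

**Tip compression:** my two measures disagreed. Geometry and the camera gave about 3 mm of give. The noisy wrist force suggested 5 to 7 mm. Both are below the 9 mm stop.

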